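# Change the water purifier's filter cartridges

### The arm

A 6-joint arm with a two-finger parallel gripper is mounted at the origin on the work surface. World frame = base frame: x ahead of the robot, y to its left, z up, the work surface at z = 0. Lengths are in m, angles in rad, forces in N, time in s.
With the tool pointing down it reaches from about 0.325 to 0.85 m from the base axis. Payload 4.4 kg.
Tool frame: the origin (TCP) lies between the finger pads; the fingertips stand 8 mm ahead of it and the grasp point (between the pads) lies 11 mm behind it; z points along the fingers, y is the line along which they close (so a half turn about z gives the same grasp; the last joint's range is limited). The gripper opens to 94 mm and grips with 3 to 60 N. Pads are 16 mm wide; open, the fingers measure 119 mm over their backs; the gripper's body (75 mm by 177 mm) begins 78 mm behind the grasp point.
Start: joints at [1.089, 0.207, 1.542, -0, 1.393, -0.15], TCP at [0.187, 0.544, 0.213] pointing down, gripper open.
Joint ranges: [-2.73, 2.73], [-0.86, 2.22], [0.23, 2.46], [-1.11, 4.25], [0.08, 2.63], [-2.82, 2.82]. Speed limits (rad/s): [2.79, 2.79, 3.14, 3.14, 3.14, 3.14].

### API

Orientations are given as a unit quaternion [x, y, z, w].
In Python, from bench import manip gives the robot as it stands.
- The arm moves only by the shell command python3 -m handwheel 'ROWS' [FORCE]. ROWS is JSON, a list of rows, each an object with "gripper": the opening in per cent of the stroke, from 0 (shut) to 100 (fully open); "dp": the shift along the tool's x, y, z in cm, a list of three; "rotation": the turn, a rotation vector about the tool's x, y, z in rad, a list of three. In form: [{"gripper": gripper, "dp": [dx, dy, dz], "rotation": [rx, ry, rz]}, ...]. A call has 1 to 12 rows; each row shifts and turns the commanded pose from where the row before left it, along the tool's axes as they then stand; what a row does not reach is not made up. A row lasts 1/12 s, in which the tool goes at most 41.7 mm and 7.16 degrees, less where a joint would pass 70% of its speed; a pose out of reach is approached as far as the arm can. A call with a gripper value outside its range is refused whole. The fingers move at their own pace and stop on an object; FORCE is the grip in N (left out, the last holds). Time passes only in rows, so rows that do not move let the fingers close. It gives the time, the measured TCP pose, the force, the opening and the grip force at its end, in the units of the state.
- manip.sense(): the state, without advancing time (a new reading comes with each control period).
- manip.grab_frame(name): name is "scene" or "top" or "wrist"; returns a dict with "color" (420x560x3 uint8, blue, green, red), "vertical_fov" (degrees; the focal length in pixels is half the picture's height over the tangent of half this angle, whatever the lens; pixels are square), "cx", "cy" (the principal point, pixels), "camera_from_world" (4x4, takes a point from world to camera coordinates). Camera axes: x right, y down, z forward; pixel columns grow to the right and rows downward; lengths in m; the calibration is good to about 2 mm. The wrist camera is an equidistant fisheye: a pixel r from the principal point sees the ray r / f radians off the axis. A picture is of the moment at which its call begins. There is no depth.
- manip.close_job(): hands the job in; it is judged then, once.
The state is a dict: "clock": time; "qpos": joint angles; "joint_velocities": joint speeds; "effort": joint torques, N m; "ee_pos": TCP position; "tool_rot": TCP orientation; "ft_force": force on the tool from outside, world axes, zero at the start; "ft_torque": the same for the moment, N m; "width": finger opening in m; "gripper_force": force on a finger pad.
Only numpy, scipy, OpenCV 4.12 (cv2) and the standard library are available. Lean on these libraries where they do the work, as an engineer would, in place of code of your own. Each camera call takes 0.05 s, during which the arm holds its last target. There are 200 camera calls.

### The job

Change the filters of the counter-top water purifier: swing open the lever that locks the spent brown cartridge, take it out and put it in the orange tray, and drop every fresh blue-capped cartridge fully home in a bay of its own and swing that bay's yellow lever shut over it. When all are locked, press the green reset button all the way. Hold the thin-shelled cartridges gently, with a light grip, and leave the mug, bottle and bowl where they are.

Things in the scene. Friction and masses are not known exactly. Their poses are not given: they have to be found in the camera images.
- purifier: White base plate of the water purifier, 190 x 450 x 8 mm, fixed; origin under the middle bay. It carries three grey bays side by side (115 mm apart along its y axis) and a green reset button 200 mm from the origin along +y. Its top is 8 mm above the counter; frame x points away from the robot, z up.
- reset_button (a joint): Green spring push button (32 mm across, in a grey collar 48 mm across) on the base plate: 0 = up, 0.006 m = fully down; going fully down takes 5 N, it springs back when let go.
- reset_button_top (a point): Centre of the top face of the green reset button, which faces up (about 30 mm above the counter when up, lower as pressed).
- tray: Orange open tray for used cartridges, 125 x 190 x 28 mm, walls 4 mm, floor 4 mm, fixed on the counter; origin at the centre of its underside, long side along its y axis.
- mug: Steel mug, 84 mm across, 100 mm tall, bystander. Origin at the centre of its underside.
- bottle: Clear bottle with white cap, 64 mm across, 190 mm tall, bystander. Origin at the centre of its underside.
- bowl: Blue ceramic bowl, 130 mm across, 50 mm tall, bystander. Origin at the centre of its underside.
- spent: Spent cartridge: brown block with darker cap, 80 x 44 x 60 mm (x, y, z), about 0.2 kg, upright; origin at the centre of its underside; lowest 4 mm stepped in by 2 mm. Its thin shell cracks if the fingers load it with over 40 N in all (both fingers added, a 20 N grip); 8 to 12 N grip holds it. It starts home in a bay under its shut lever, 38 mm standing above the rim.
- fresh_1: Fresh cartridge: white block with blue cap, 80 x 44 x 60 mm (x, y, z), about 0.2 kg, upright; origin at the centre of its underside; lowest 4 mm stepped in by 2 mm. Its thin shell cracks if the fingers load it with over 40 N in all (both fingers added, a 20 N grip); 8 to 12 N grip holds it. Starts loose on the counter. Either way round fits. May be absent.
- fresh_2: Fresh cartridge: white block with blue cap, 80 x 44 x 60 mm (x, y, z), about 0.2 kg, upright; origin at the centre of its underside; lowest 4 mm stepped in by 2 mm. Its thin shell cracks if the fingers load it with over 40 N in all (both fingers added, a 20 N grip); 8 to 12 N grip holds it. Starts loose on the counter. Either way round fits. May be absent.
- fresh_3: Fresh cartridge: white block with blue cap, 80 x 44 x 60 mm (x, y, z), about 0.2 kg, upright; origin at the centre of its underside; lowest 4 mm stepped in by 2 mm. Its thin shell cracks if the fingers load it with over 40 N in all (both fingers added, a 20 N grip); 8 to 12 N grip holds it. Starts loose on the counter. Either way round fits. May be absent.
- seat_a (a point): Centre of the pocket floor of bay a (which bay stands where varies), 20 mm above the counter: origin of a cartridge that is home. Grey bay 104 x 70 mm, rim 42 mm above the counter, pocket 84 (x) x 48 (y) mm, 22 mm deep. Frame x runs along the pocket away from the robot to the lever's hinge post, z up.
- hinge_a (a point): Hinge of bay a's lever: vertical axis on top of the post (36 x 40 mm) 70 mm beyond the seat centre along +x, 83 mm above the counter.
- lever_a (a joint): Yellow locking lever of bay a, bar 86 x 14 x 8 mm swinging level, 4 mm above a cartridge that is home (one not home blocks it). 0 = shut: over the pocket, pointing along the bay's -x, at a stop. Grows anticlockwise seen from above; 1.57 = along the bay's -y; open stop 2.0 rad; from 1.0 the pocket is clear. Friction of 0.05 N m holds it where left.
- knob_a (a point): Middle of the upright round knob at the end of bay a's lever, 78 mm from the hinge: 16 mm diameter, standing 26 mm above the bar (its top 11 mm above this point, the bar's top 15 mm below it); this point is about 107 mm above the counter.
- seat_b (a point): Centre of the pocket floor of bay b (which bay stands where varies), 20 mm above the counter: origin of a cartridge that is home. Grey bay 104 x 70 mm, rim 42 mm above the counter, pocket 84 (x) x 48 (y) mm, 22 mm deep. Frame x runs along the pocket away from the robot to the lever's hinge post, z up.
- hinge_b (a point): Hinge of bay b's lever: vertical axis on top of the post (36 x 40 mm) 70 mm beyond the seat centre along +x, 83 mm above the counter.
- lever_b (a joint): Yellow locking lever of bay b, bar 86 x 14 x 8 mm swinging level, 4 mm above a cartridge that is home (one not home blocks it). 0 = shut: over the pocket, pointing along the bay's -x, at a stop. Grows anticlockwise seen from above; 1.57 = along the bay's -y; open stop 2.0 rad; from 1.0 the pocket is clear. Friction of 0.05 N m holds it where left.
- knob_b (a point): Middle of the upright round knob at the end of bay b's lever, 78 mm from the hinge: 16 mm diameter, standing 26 mm above the bar (its top 11 mm above this point, the bar's top 15 mm below it); this point is about 107 mm above the counter.
- seat_c (a point): Centre of the pocket floor of bay c (which bay stands where varies), 20 mm above the counter: origin of a cartridge that is home. Grey bay 104 x 70 mm, rim 42 mm above the counter, pocket 84 (x) x 48 (y) mm, 22 mm deep. Frame x runs along the pocket away from the robot to the lever's hinge post, z up.
- hinge_c (a point): Hinge of bay c's lever: vertical axis on top of the post (36 x 40 mm) 70 mm beyond the seat centre along +x, 83 mm above the counter.
- lever_c (a joint): Yellow locking lever of bay c, bar 86 x 14 x 8 mm swinging level, 4 mm above a cartridge that is home (one not home blocks it). 0 = shut: over the pocket, pointing along the bay's -x, at a stop. Grows anticlockwise seen from above; 1.57 = along the bay's -y; open stop 2.0 rad; from 1.0 the pocket is clear. Friction of 0.05 N m holds it where left.
- knob_c (a point): Middle of the upright round knob at the end of bay c's lever, 78 mm from the hinge: 16 mm diameter, standing 26 mm above the bar (its top 11 mm above this point, the bar's top 15 mm below it); this point is about 107 mm above the counter.

How it is judged:
On the way, in this order (a step that is already met when the one before it is completed fails the run):
1. The spent cartridge is in the tray, and every fresh cartridge is home in a bay with that bay's lever shut (x of spent in the frame of tray between -0.058 and 0.058 m and y of spent in the frame of tray between -0.09 and 0.09 m and z of spent in the frame of tray below 0.05 m and ((x of fresh_1 in the frame of seat_a between -0.005 and 0.005 m and y of fresh_1 in the frame of seat_a between -0.005 and 0.005 m and z of fresh_1 in the frame of seat_a between -0.004 and 0.004 m and angle between the x axis of fresh_1 and the x axis of seat_a, either way round below 0.1 rad and angle between fresh_1's own z axis and vertical below 0.08 rad and value of joint lever_a below 0.2 rad) or (x of fresh_1 in the frame of seat_b between -0.005 and 0.005 m and y of fresh_1 in the frame of seat_b between -0.005 and 0.005 m and z of fresh_1 in the frame of seat_b between -0.004 and 0.004 m and angle between the x axis of fresh_1 and the x axis of seat_b, either way round below 0.1 rad and angle between fresh_1's own z axis and vertical below 0.08 rad and value of joint lever_b below 0.2 rad) or (x of fresh_1 in the frame of seat_c between -0.005 and 0.005 m and y of fresh_1 in the frame of seat_c between -0.005 and 0.005 m and z of fresh_1 in the frame of seat_c between -0.004 and 0.004 m and angle between the x axis of fresh_1 and the x axis of seat_c, either way round below 0.1 rad and angle between fresh_1's own z axis and vertical below 0.08 rad and value of joint lever_c below 0.2 rad)) and ((x of fresh_2 in the frame of seat_a between -0.005 and 0.005 m and y of fresh_2 in the frame of seat_a between -0.005 and 0.005 m and z of fresh_2 in the frame of seat_a between -0.004 and 0.004 m and angle between the x axis of fresh_2 and the x axis of seat_a, either way round below 0.1 rad and angle between fresh_2's own z axis and vertical below 0.08 rad and value of joint lever_a below 0.2 rad) or (x of fresh_2 in the frame of seat_b between -0.005 and 0.005 m and y of fresh_2 in the frame of seat_b between -0.005 and 0.005 m and z of fresh_2 in the frame of seat_b between -0.004 and 0.004 m and angle between the x axis of fresh_2 and the x axis of seat_b, either way round below 0.1 rad and angle between fresh_2's own z axis and vertical below 0.08 rad and value of joint lever_b below 0.2 rad) or (x of fresh_2 in the frame of seat_c between -0.005 and 0.005 m and y of fresh_2 in the frame of seat_c between -0.005 and 0.005 m and z of fresh_2 in the frame of seat_c between -0.004 and 0.004 m and angle between the x axis of fresh_2 and the x axis of seat_c, either way round below 0.1 rad and angle between fresh_2's own z axis and vertical below 0.08 rad and value of joint lever_c below 0.2 rad)) and ((x of fresh_3 in the frame of seat_a between -0.005 and 0.005 m and y of fresh_3 in the frame of seat_a between -0.005 and 0.005 m and z of fresh_3 in the frame of seat_a between -0.004 and 0.004 m and angle between the x axis of fresh_3 and the x axis of seat_a, either way round below 0.1 rad and angle between fresh_3's own z axis and vertical below 0.08 rad and value of joint lever_a below 0.2 rad) or (x of fresh_3 in the frame of seat_b between -0.005 and 0.005 m and y of fresh_3 in the frame of seat_b between -0.005 and 0.005 m and z of fresh_3 in the frame of seat_b between -0.004 and 0.004 m and angle between the x axis of fresh_3 and the x axis of seat_b, either way round below 0.1 rad and angle between fresh_3's own z axis and vertical below 0.08 rad and value of joint lever_b below 0.2 rad) or (x of fresh_3 in the frame of seat_c between -0.005 and 0.005 m and y of fresh_3 in the frame of seat_c between -0.005 and 0.005 m and z of fresh_3 in the frame of seat_c between -0.004 and 0.004 m and angle between the x axis of fresh_3 and the x axis of seat_c, either way round below 0.1 rad and angle between fresh_3's own z axis and vertical below 0.08 rad and value of joint lever_c below 0.2 rad))), for 0.2 s.
2. With that done, the reset button is pressed down (all of step 1 and value of joint reset_button above 0.0045 m), for 0.05 s.
At the end, for the whole second after the job is handed in: Spent cartridge lies in the orange tray; each fresh one sits in a bay within 5 mm sideways, 4 mm in height and 0.1 rad of home (either way round), that bay's lever within 0.2 rad of shut; the button was then pressed (4.5 of its 6 mm) and is up again; all at rest (all of step 1 and value of joint reset_button below 0.002 m and linear speed of each of spent, fresh_1, fresh_2, fresh_3 below 0.03 m/s); the robot touches nothing.
It fails at once if The fingers load a cartridge with more than 40 N (contact force between the fingers and spent above 40 N or contact force between the fingers and fresh_1 above 40 N or contact force between the fingers and fresh_2 above 40 N or contact force between the fingers and fresh_3 above 40 N).
It fails at once if The mug, bottle or bowl is moved by more than 25 mm (distance of any of mug, bottle, bowl from where it was at the start of the episode above 0.025 m).
Of fresh_1, fresh_2, fresh_3 only 2 to 3 are there at a start; the rules pass over those that are not, and their reading is None.
At some moment in a run one of fresh_1, fresh_2, fresh_3 may be knocked a few centimetres aside while the robot is not near it.
It also fails if it takes over 210 s, if anything falls off the work surface, if the arm or the gripper's body presses on something with over 40 N, if the wrist force passes 120 N, or if a joint passes its speed limit or range.

## Working session

There is one attempt and no reset: what is moved stays moved. The work goes in short steps, Python scripts to look and compute and a shell command to move; the robot and the scene stay as the last step left them, time stands still between calls to the robot, and variables do not carry over. Pictures are saved under pics/ and viewed, at most 14 in all, crops included, and the job is handed in when it is done.

```bash
mkdir -p pics; ls; python3 - <<'E'
from bench import manip
import cv2,json
s=manip.sense();print({k:s[k] for k in('clock','ee_pos','tool_rot','width','ft_force')})
for n in('scene','top'):
    f=manip.grab_frame(n);cv2.imwrite(f'pics/{n}0.png',f['color']);print(n,f['vertical_fov'],f['cx'],f['cy'],f['camera_from_world'])
E
```

```text
pics
{'clock': 0.0, 'ee_pos': array([0.18642131, 0.54311156, 0.21229703]), 'tool_rot': array([ 1.64652807e-01,  9.86350948e-01, -1.07429637e-03, -3.26238233e-04]), 'width': 0.09374442741229044, 'ft_force': array([-0.0135703 ,  0.64231699, -1.29285239])}
scene 56.60164523184382 283.4078962821591 209.94215703545322 [[-0.76484742  0.64413306 -0.01005084  0.38794781]
 [ 0.43042058  0.49935122 -0.75192186 -0.13278443]
 [-0.47931883 -0.57943158 -0.65917562  1.4592761 ]
 [ 0.          0.          0.          1.        ]]
top 42.970787503116526 274.8028189907769 203.0845207014206 [[-2.38535590e-02 -9.99686218e-01 -7.64678152e-03  4.68508059e-05]
 [-9.93710729e-01  2.45466817e-02 -1.09254049e-01  5.13628233e-01]
 [ 1.09407470e-01  4.99259094e-03 -9.93984446e-01  1.68667763e+00]
 [ 0.00000000e+00  0.00000000e+00  0.00000000e+00  1.00000000e+00]]
```

View pics/top0.png

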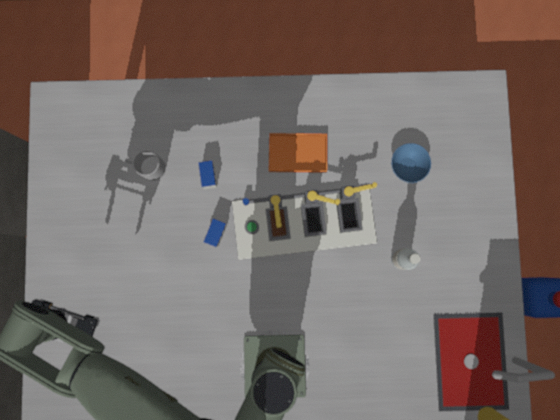

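View pics/scene0.png

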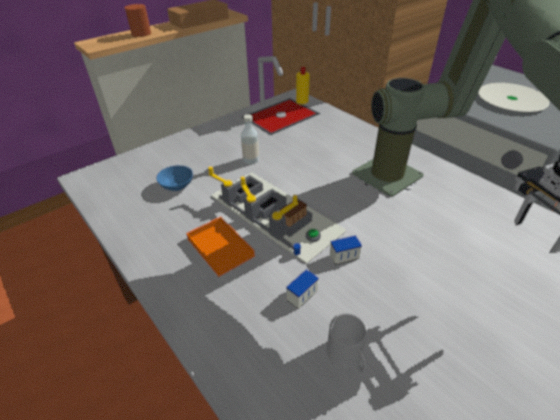

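The top view shows three bays: the left one, (278,222), holds the spent cartridge under its shut lever. The other two, (314,220) and (349,215), are empty with their levers open. There are two fresh cartridges, at (207,173) and (215,233). The tray is at (298,153) and the green button at (252,227). Next I'll get rough world positions.

```bash
cat > h.py <<'E'
from bench import manip
import cv2,numpy as np
from scipy.spatial.transform import Rotation as R
def cam(n,save=None):
    f=manip.grab_frame(n); f['n']=n
    if save: cv2.imwrite(f'pics/{save}.png',f['color'])
    return f
def focal(f): return f['color'].shape[0]/2/np.tan(np.radians(f['vertical_fov'])/2)
def pt(f,uv,z):
    "pixels -> world points on plane z"
    uv=np.atleast_2d(np.asarray(uv,float)); d=(uv-[f['cx'],f['cy']])/focal(f)
    if f['n']=='wrist':
        th=np.linalg.norm(d,axis=1,keepdims=True)+1e-9
        v=np.hstack([d/th*np.sin(th),np.cos(th)])
    else: v=np.hstack([d,np.ones((len(d),1))])
    M=f['camera_from_world']; c=-M[:3,:3].T@M[:3,3]; v=v@M[:3,:3]
    return c+v*((z-c[2])/v[:,2])[:,None]
def px(f,P):
    P=np.atleast_2d(P); M=f['camera_from_world']; q=P@M[:3,:3].T+M[:3,3]
    if f['n']=='wrist':
        r=np.linalg.norm(q[:,:2],axis=1); th=np.arctan2(r,q[:,2]); d=q[:,:2]/r[:,None]*th[:,None]
    else: d=q[:,:2]/q[:,2:]
    return d*focal(f)+[f['cx'],f['cy']]
HSV=dict(blue=((108,150,60),(125,255,255)),orange=((5,180,120),(14,255,255)),yellow=((20,150,100),(32,255,255)),
 green=((50,80,40),(85,255,255)),brown=((3,60,20),(17,220,130)))
def blobs(f,col,amin=30):
    m=cv2.inRange(cv2.cvtColor(f['color'],cv2.COLOR_BGR2HSV),*HSV[col])
    cs=cv2.findContours(m,cv2.RETR_EXTERNAL,cv2.CHAIN_APPROX_NONE)[0]
    return sorted([c[:,0,:] for c in cs if cv2.contourArea(c)>amin],key=lambda c:-cv2.contourArea(c))
def rect(f,c,z):
    "min-area rectangle of a contour cast on plane z: centre, (long,short) mm, yaw of long side"
    p=pt(f,c,z)[:,:2].astype(np.float32)*1000
    b=cv2.boxPoints(cv2.minAreaRect(p)); e=[b[1]-b[0],b[2]-b[1]]; e.sort(key=np.linalg.norm)
    return b.mean(0).round(1),np.round([np.linalg.norm(e[1]),np.linalg.norm(e[0])],1),round((np.arctan2(e[1][1],e[1][0])+np.pi/2)%np.pi-np.pi/2,3)
def yaw():
    s=manip.sense(); m=R.from_quat(s['tool_rot']).as_matrix(); return s['ee_pos'].round(4),m.round(3)
E
python3 - <<'E'
from h import *
f=cam('top')
for c,z in(('blue',.06),('orange',.028),('yellow',.083),('green',.03)):
    for b in blobs(f,c,15): print(c,cv2.contourArea(b),b.mean(0).round(),*rect(f,b,z))
for n,uv in(('pocket',[(278,222),(314,220),(349,215)]),): print(pt(f,uv,.042).round(3))
print('hinges/knobs',pt(f,[(276,200),(312,197),(337,203),(349,191),(375,185)],.087).round(3))
print('corners',pt(f,[(232,201),(240,259),(377,242),(372,187)],.008).round(3))
print('mug bottle bowl',pt(f,[(148,165),(405,262),(411,162)],0.0).round(3))
print(yaw())
w=cam('wrist');M=w['camera_from_world'];print(-M[:3,:3].T@M[:3,3],M[:3,:3].round(2),w['vertical_fov'],focal(w))
E
```

```text
blue 1157.0 [541. 296.] [ 198.7 -827.5] [115.6 114. ] -0.023
blue 261.5 [214. 232.] [422.8 178.8] [74.2 39.4] -0.41
blue 252.5 [207. 173.] [611.5 201.4] [73.7 39.5] 0.129
green 62.0 [251. 226.] [439.9  63.8] [28.8 28.8] 1.547
[[ 0.451 -0.021  0.042]
 [ 0.455 -0.136  0.042]
 [ 0.468 -0.247  0.042]]
hinges/knobs [[ 0.517 -0.017  0.087]
 [ 0.523 -0.129  0.087]
 [ 0.503 -0.206  0.087]
 [ 0.539 -0.244  0.087]
 [ 0.556 -0.326  0.087]]
corners [[ 0.526  0.127  0.008]
 [ 0.338  0.104  0.008]
 [ 0.381 -0.338  0.008]
 [ 0.561 -0.33   0.008]]
mug bottle bowl [[ 0.653  0.403  0.   ]
 [ 0.315 -0.427  0.   ]
 [ 0.641 -0.463  0.   ]]
(array([0.1865, 0.5433, 0.2126]), array([[-0.946,  0.325, -0.001],
       [ 0.325,  0.946, -0.002],
       [ 0.   , -0.002, -1.   ]]))
[0.11906084 0.56633435 0.38380114] [[ 0.32  0.95 -0.  ]
 [ 0.92 -0.31  0.25]
 [ 0.23 -0.08 -0.97]] 65.70646984690485 325.19226210127806
```

```bash
cat >> h.py <<'E'
def go(x,y,z,psi):
    "print total turn rz, then total dp (cm, in tool axes after the turn) and minimum rows"
    s=manip.sense(); m=R.from_quat(s['tool_rot']).as_matrix(); p=s['ee_pos']
    cur=np.arctan2(-m[1,0],-m[0,0]); c,sn=np.cos(psi),np.sin(psi); d=(np.array([x,y,z])-p)*100
    dp=np.array([-(c*d[0]+sn*d[1]),-sn*d[0]+c*d[1],-d[2]])
    print('at',p.round(4),'psi',cur.round(3),'rz',round(-(psi-cur),3),'dp',dp.round(2),'rows>',round(np.linalg.norm(dp)/4.17,1),'tilt',m[:,2].round(3),'F',s['ft_force'].round(1),'w',s['width'].round(4),'grip',s['gripper_force'],'t',s['clock'],'q6',s['qpos'][5].round(2))
E
python3 -m handwheel '[{"gripper":100,"dp":[0,0,0],"rotation":[0,0,-0.105]},{"gripper":100,"dp":[0,0,0],"rotation":[0,0,-0.105]},{"gripper":100,"dp":[0,0,0],"rotation":[0,0,-0.105]},{"gripper":100,"dp":[0,0,0],"rotation":[0,0,-0.105]},{"gripper":100,"dp":[-1,-3.9,0],"rotation":[0,0,0]},{"gripper":100,"dp":[-1,-3.9,0],"rotation":[0,0,0]},{"gripper":100,"dp":[-1,-3.9,0],"rotation":[0,0,0]},{"gripper":100,"dp":[-1,-3.9,0],"rotation":[0,0,0]},{"gripper":100,"dp":[-1,-3.9,0],"rotation":[0,0,0]},{"gripper":100,"dp":[-1,-3.9,0],"rotation":[0,0,0]},{"gripper":100,"dp":[-1,-3.9,0],"rotation":[0,0,0]},{"gripper":100,"dp":[-1,-3.9,0],"rotation":[0,0,0]}]' 10
python3 -c "
from h import *
go(.42,-.1,.22,.09)"
```

```text
clock: 1.2
ee_pos: [0.2942, 0.2385, 0.2134]
tool_rot: [-0.045, 0.999, 0.0, 0.0]
ft_force: [1.7, -0.4, -0.5]
width: 0.0941
gripper_force: 0.0Traceback (most recent call last):
  File "<string>", line 3, in <module>
    go(.42,-.1,.22,.09)
    ~~^^^^^^^^^^^^^^^^^
  File "h.py", line 42, in go
    print('at',p.round(4),'psi',cur.round(3),'rz',round(-(psi-cur),3),'dp',dp.round(2),'rows>',round(np.linalg.norm(dp)/4.17,1),'tilt',m[:,2].round(3),'F',s['ft_force'].round(1),'w',s['width'].round(4),'grip',s['gripper_force'],'t',s['clock'],'q6',s['qpos'][5].round(2))
                                                                                                                                                                                      ^^^^^^^^^^^^^^^^
AttributeError: 'float' object has no attribute 'round'
```

```bash
sed -i "s/s\['width'\].round(4)/round(s['width'],4)/" h.py
python3 -m handwheel '[{"gripper":100,"dp":[-1,-3.9,-0.1],"rotation":[0,0,0]},{"gripper":100,"dp":[-1,-3.9,-0.1],"rotation":[0,0,0]},{"gripper":100,"dp":[-1,-3.9,-0.1],"rotation":[0,0,0]},{"gripper":100,"dp":[-1,-3.9,-0.1],"rotation":[0,0,0]},{"gripper":100,"dp":[-1,-3.9,-0.1],"rotation":[0,0,0]},{"gripper":100,"dp":[-1,-3.9,-0.1],"rotation":[0,0,0]},{"gripper":100,"dp":[-1,-3.9,-0.1],"rotation":[0,0,0]},{"gripper":100,"dp":[-1,-3.9,-0.1],"rotation":[0,0,0]},{"gripper":100,"dp":[-1,-3.9,-0.1],"rotation":[0,0,0]},{"gripper":100,"dp":[0,0,0],"rotation":[0,0,0]},{"gripper":100,"dp":[0,0,0],"rotation":[0,0,0]}]'
python3 -c "
from h import *
go(.42,-.1,.22,.09)
f=cam('wrist','w1')
for c,z in(('yellow',.087),('green',.03),('blue',.06),('brown',.08)):
    for b in blobs(f,c,60): print(c,cv2.contourArea(b),b.mean(0).round(),*rect(f,b,z))
"
```

```text
clock: 2.12
ee_pos: [0.4152, -0.1029, 0.2222]
tool_rot: [-0.042, 0.999, 0.0, -0.0]
ft_force: [-0.6, -0.0, -0.2]
width: 0.094
gripper_force: 0.0
at [ 0.4152 -0.1029  0.2222] psi 0.085 rz -0.005 dp [-0.51  0.25  0.22] rows> 0.1 tilt [-0.001  0.001 -1.   ] F [-0.6 -0.  -0.2] w 0.094 grip 0.0 t 2.1167 q6 -2.1
yellow 1025.5 [352. 270.] [479.5 -20.6] [95.6 27.6] 0.142
yellow 679.5 [224. 297.] [ 523.7 -154.5] [77.6 24.3] 1.488
green 453.0 [408. 224.] [438.6  59.7] [34.3 30.1] 0.962
blue 1538.0 [496. 224.] [421.3 175.3] [78.7 48. ] -0.405
brown 2543.5 [346. 230.] [443.3 -26.5] [88.6 51.8] 0.092
brown 94.0 [332. 360.] [607.3 -19.6] [44.   6.1] -0.045
```

View pics/w1.png

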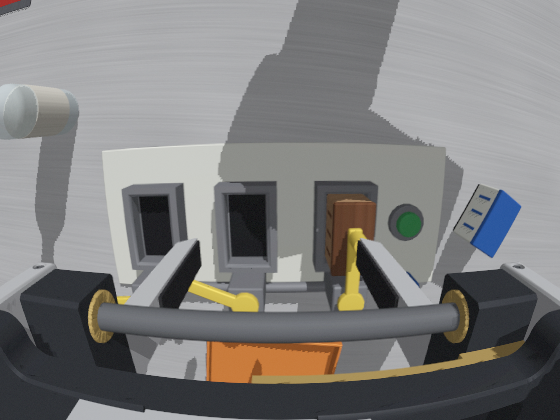

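The wrist view has image-down pointing away from the robot. It shows the bays at (155,225), (247,225) and (346,230, spent), the button at (406,222), and one fresh cartridge at (490,220). I'll enlarge the bays to read their corners.

```bash
python3 -c "
import cv2
i=cv2.imread('pics/w1.png')[140:320,95:295]
cv2.imwrite('pics/w1c.png',cv2.resize(cv2.convertScaleAbs(i,alpha=1.6,beta=15),None,fx=3.3,fy=3.3,interpolation=cv2.INTER_CUBIC))"
```

```text
(no output)
```

View pics/w1c.png

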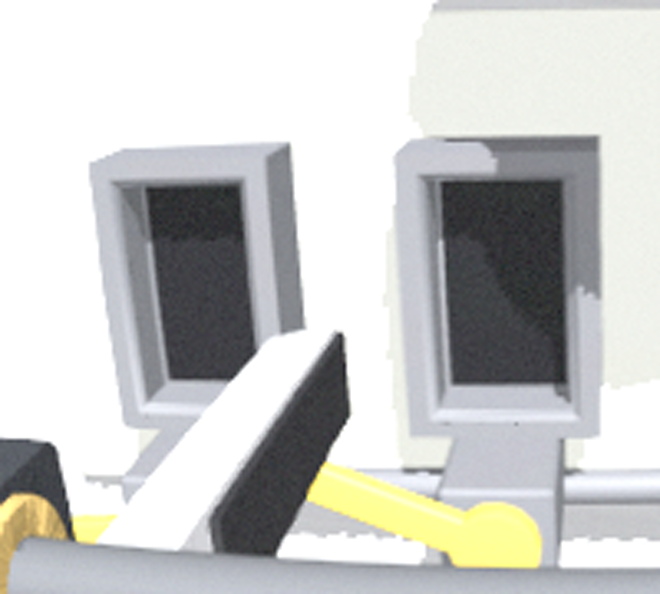

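```bash
cat > m.py <<'E'
from h import *
import pickle
f=cam('wrist');pickle.dump(f,open('w1.pkl','wb'))
def q(l): return np.array(l)/3.3+[95,140]
for n,l in(('mid pocket',[(421,177),(577,177),(580,421),(413,421)]),('right pocket',[(110,181),(250,175),(270,400),(137,415)]),('mid outerfar',[(411,436),(600,436)])):
    p=pt(f,q(l),.042)[:,:2]*1000; print(n,p.round(1).tolist(),p.mean(0).round(1),np.linalg.norm(np.diff(np.vstack([p,p[:1]]),axis=0),axis=1).round(1))
# plate front edge
p=pt(f,[(107,152),(444,148)],.008)[:,:2]; d=p[1]-p[0]; print('plate',p.round(4),np.linalg.norm(d),np.arctan2(-d[0],d[1]))
# prediction from the button
b=pt(f,[blobs(f,'green',60)[0].mean(0)],.03)[0,:2]
for psi in(.08,.09,.1):
    X=np.array([np.cos(psi),np.sin(psi)]);Y=np.array([-X[1],X[0]]);o=b-.2*Y;print(psi,'origin',o.round(4))
E
python3 m.py
```

```text
mid pocket [[417.3, -163.4], [413.0, -111.0], [501.0, -102.9], [507.0, -162.9]] [ 459.6 -135. ] [52.6 88.4 60.4 89.6]
right pocket [[427.5, -278.7], [421.4, -224.0], [504.8, -216.9], [518.1, -271.7]] [ 468.  -247.8] [55.  83.8 56.5 90.9]
mid outerfar [[513.1, -163.5], [506.3, -95.3]] [ 509.7 -129.4] [68.6 68.6]
plate [[ 0.3809 -0.3277]
 [ 0.3382  0.1065]] 0.43628171183606185 0.09783416361227834
0.08 origin [ 0.4547 -0.1397]
0.09 origin [ 0.4566 -0.1395]
0.1 origin [ 0.4586 -0.1393]
```

```bash
cat >> h.py <<'E'
PSI=.097; X=np.array([np.cos(PSI),np.sin(PSI)]); Y=np.array([-X[1],X[0]]); O=np.array([.459,-.137])
def bay(k,a=0,b=0): return O+X*a+Y*(.115*k+b)   # k=+1 left, 0 middle, -1 right
E
python3 -c "
from h import *
import pickle
f=pickle.load(open('w1.pkl','rb'))
print('knob',px(f,[*bay(1,-.008),.118]),'hinge L,M',px(f,[[*bay(1,.07),.091],[*bay(0,.07),.091]]),'btn',px(f,[*bay(0,0,.2),.03]))
print('spent corners',px(f,[[*bay(1,-.04,-.022),.08],[*bay(1,-.04,.022),.08],[*bay(1,.04,.022),.08],[*bay(1,.04,-.022),.08]]).round(1).tolist())
b=[b for b in blobs(f,'yellow',60) if b.mean(0)[0]>300][0]; print(b.min(0),b.max(0),b[b[:,1]<245].mean(0))
b=blobs(f,'brown',60)[0];print(cv2.boxPoints(cv2.minAreaRect(b)).round(1).tolist())
go(*bay(1,-.008),.16,PSI)
i=f['color'][180:330,300:450];cv2.imwrite('pics/w1d.png',cv2.resize(cv2.convertScaleAbs(i,alpha=1.6,beta=15),None,fx=4,fy=4,interpolation=cv2.INTER_CUBIC))
"
```

```text
knob [[360.51040043 246.59712295]] hinge L,M [[348.80536354 304.85914361]
 [242.48953297 306.92218373]] btn [[408.49901005 225.80600217]]
spent corners [[331.9, 203.7], [374.0, 203.4], [368.4, 275.1], [328.9, 276.6]]
[336 229] [363 309] [353.23188406 233.52173913]
[[322.20001220703125, 275.70001220703125], [325.1000061035156, 193.6999969482422], [374.5, 195.5], [371.6000061035156, 277.3999938964844]]
at [ 0.4146 -0.1006  0.222 ] psi 0.089 rz -0.008 dp [-3.27  7.45  6.2 ] rows> 2.5 tilt [-0.001  0.001 -1.   ] F [-0.7  0.  -0.6] w 0.0939 grip 0.0 t 2.2167 q6 -2.1
```

View pics/w1d.png

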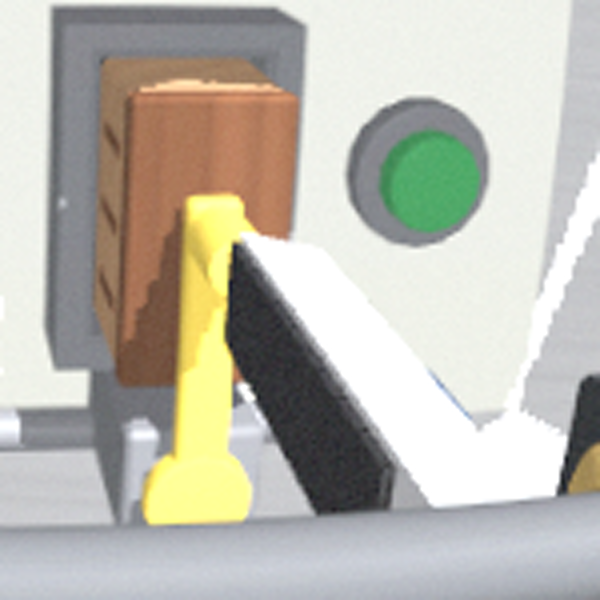

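```bash
python3 -m handwheel '[{"gripper":35,"dp":[-1.1,2.5,0],"rotation":[0,0,-0.008]},{"gripper":35,"dp":[-1.1,2.5,0],"rotation":[0,0,0]},{"gripper":35,"dp":[-1.07,2.45,0],"rotation":[0,0,0]},{"gripper":35,"dp":[0,0,3],"rotation":[0,0,0]},{"gripper":35,"dp":[0,0,3],"rotation":[0,0,0]},{"gripper":35,"dp":[0,0,0],"rotation":[0,0,0]},{"gripper":35,"dp":[0,0,0],"rotation":[0,0,0]},{"gripper":35,"dp":[0,0,0],"rotation":[0,0,0]}]'
python3 -c "
from h import *
go(*bay(1,-.008),.107,PSI)
f=cam('wrist','w2');print(px(f,[*bay(1,-.008),.118]))"
```

```text
clock: 2.88
ee_pos: [0.441, -0.0234, 0.1637]
tool_rot: [-0.049, 0.999, -0.0, 0.001]
ft_force: [0.7, 0.7, 0.1]
width: 0.0442
gripper_force: 0.0
at [ 0.441  -0.0234  0.1637] psi 0.099 rz 0.002 dp [0.11 0.02 5.67] rows> 1.4 tilt [ 0.001 -0.    -1.   ] F [0.7 0.7 0.1] w 0.0442 grip 0.0 t 2.8833 q6 -1.92
[[279.0942993  232.42478007]]
```

View pics/w2.png

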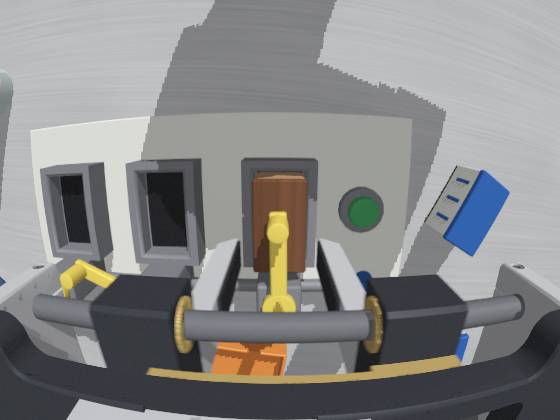

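```bash
python3 -m handwheel '[{"gripper":19,"dp":[0,0,2.8],"rotation":[0,0,0]},{"gripper":19,"dp":[0.1,0,2.8],"rotation":[0,0,0]},{"gripper":19,"dp":[0,0,0],"rotation":[0,0,0]},{"gripper":19,"dp":[0,0,0],"rotation":[0,0,0]},{"gripper":19,"dp":[0,0,0],"rotation":[0,0,0]},{"gripper":19,"dp":[0,0,0],"rotation":[0,0,0]}]' 5
python3 -m handwheel '[{"gripper":19,"dp":[-0.16,-1.55,0],"rotation":[0,0,0]},{"gripper":19,"dp":[-0.46,-1.48,0],"rotation":[0,0,0]},{"gripper":19,"dp":[-0.74,-1.38,0],"rotation":[0,0,0]},{"gripper":19,"dp":[-1.0,-1.18,0],"rotation":[0,0,0]},{"gripper":19,"dp":[-1.23,-0.97,0],"rotation":[0,0,0]},{"gripper":19,"dp":[-1.39,-0.71,0],"rotation":[0,0,0]},{"gripper":19,"dp":[-0.8,-0.25,0],"rotation":[0,0,0]},{"gripper":19,"dp":[0,0,0],"rotation":[0,0,0]},{"gripper":40,"dp":[0,0,0],"rotation":[0,0,0]},{"gripper":50,"dp":[0,0,-3],"rotation":[0,0,0]},{"gripper":70,"dp":[2.0,3,-3],"rotation":[0,0,0]},{"gripper":70,"dp":[2.0,3,0],"rotation":[0,0,0]}]'
python3 -c "
from h import *
go(*bay(1),.16,PSI)
f=cam('wrist','w3')
for b in blobs(f,'yellow',60): print(b.mean(0).round(),*rect(f,b,.09))"
```

```text
clock: 3.43
ee_pos: [0.4415, -0.0247, 0.1087]
tool_rot: [-0.048, 0.999, -0.001, 0.002]
ft_force: [-0.7, -0.7, 0.7]
width: 0.018
gripper_force: 0.1
clock: 4.43
ee_pos: [0.4654, -0.0425, 0.1687]
tool_rot: [-0.047, 0.999, -0.002, 0.005]
ft_force: [1.0, -0.2, 0.1]
width: 0.0408
gripper_force: 0.0
at [ 0.4654 -0.0425  0.1687] psi 0.095 rz -0.002 dp [1.55 2.16 0.87] rows> 0.7 tilt [ 0.011 -0.004 -1.   ] F [ 1.  -0.2  0.1] w 0.0408 grip 0.0 t 4.4333 q6 -1.94
[ 99. 249.] [ 510.1 -206.6] [28.1 10.6] -0.943
```

View pics/w3.png

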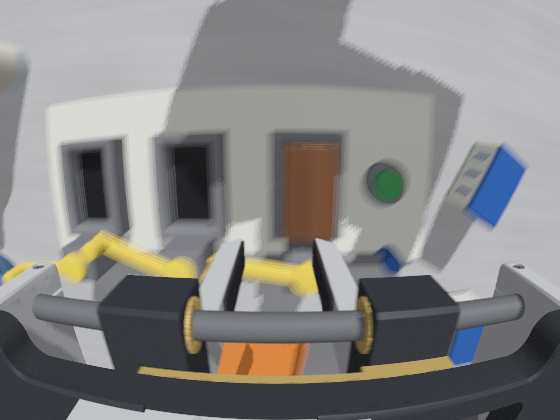

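Lever L is open at about 1.4 rad, its bar running from (310,275) to (215,265). The spent cartridge is clear at (313,190), so I'll grasp it.

```bash
python3 -m handwheel '[{"gripper":72,"dp":[0.8,1.1,0],"rotation":[0,0,0]},{"gripper":72,"dp":[0.75,1.06,0],"rotation":[0,0,0]},{"gripper":72,"dp":[0,0,1.5],"rotation":[0,0,0]},{"gripper":72,"dp":[0,0,1.5],"rotation":[0,0,0]},{"gripper":72,"dp":[0,0,0],"rotation":[0,0,0]},{"gripper":72,"dp":[0,0,0],"rotation":[0,0,0]}]' 10
python3 -c "
from h import *
go(*bay(1),.058,PSI)"
```

```text
clock: 4.98
ee_pos: [0.4426, -0.0205, 0.1321]
tool_rot: [-0.049, 0.999, 0.0, -0.001]
ft_force: [0.5, -0.6, 0.8]
width: 0.0675
gripper_force: 0.0
at [ 0.4426 -0.0205  0.1321] psi 0.097 rz 0.0 dp [-0.5  -0.26  7.41] rows> 1.8 tilt [-0.003  0.    -1.   ] F [ 0.5 -0.6  0.8] w 0.0675 grip 0.0 t 4.9833 q6 -1.91
```

```bash
python3 -m handwheel '[{"gripper":72,"dp":[-0.5,-0.26,2.5],"rotation":[0,0,0]},{"gripper":72,"dp":[0,0,2.5],"rotation":[0,0,0]},{"gripper":72,"dp":[0,0,2.4],"rotation":[0,0,0]},{"gripper":72,"dp":[0,0,0],"rotation":[0,0,0]},{"gripper":30,"dp":[0,0,0],"rotation":[0,0,0]},{"gripper":30,"dp":[0,0,0],"rotation":[0,0,0]},{"gripper":30,"dp":[0,0,0],"rotation":[0,0,0]},{"gripper":30,"dp":[0,0,0],"rotation":[0,0,0]},{"gripper":30,"dp":[0,0,0],"rotation":[0,0,0]},{"gripper":30,"dp":[0,0,0],"rotation":[0,0,0]},{"gripper":30,"dp":[0,0,0],"rotation":[0,0,0]}]' 10
python3 -c "
from h import *
go(*bay(1),.14,PSI)"
```

```text
clock: 5.9
ee_pos: [0.4507, -0.023, 0.0609]
tool_rot: [-0.049, 0.999, -0.0, 0.002]
ft_force: [0.3, 1.1, 6.5]
width: 0.0441
gripper_force: 10.0
at [ 0.4507 -0.023   0.0609] psi 0.097 rz 0.0 dp [ 0.28  0.07 -7.91] rows> 1.9 tilt [ 0.003 -0.    -1.   ] F [0.3 1.1 6.5] w 0.0441 grip 10.001385658979416 t 5.9 q6 -1.91
```

```bash
python3 -m handwheel '[{"gripper":30,"dp":[0,0,-2],"rotation":[0,0,0]},{"gripper":30,"dp":[0,0,-2.5],"rotation":[0,0,0]},{"gripper":30,"dp":[0,0,-3],"rotation":[0,0,0]},{"gripper":30,"dp":[0,0,-3],"rotation":[0,0,0]},{"gripper":30,"dp":[0,0,-2],"rotation":[0,0,0]},{"gripper":30,"dp":[0,0,0],"rotation":[0,0,0]}]' 10
python3 -c "
from h import *
HSV['orange']=((3,150,60),(16,255,255))
f=cam('top')
for b in blobs(f,'orange',300):
  if b.mean(0)[1]<220 and b.mean(0)[1]>100 : print(b.mean(0),*rect(f,b,.028))
for b in blobs(f,'blue',150): print(b.mean(0),*rect(f,b,.06))
go(*bay(1),.18,PSI)"
```

```text
clock: 6.4
ee_pos: [0.4526, -0.0238, 0.1892]
tool_rot: [-0.049, 0.999, -0.002, 0.005]
ft_force: [1.0, 0.3, -1.9]
width: 0.0441
gripper_force: 10.0
[297.84153005 152.26229508] [678.7 -91.9] [182.5 125.5] 1.546
[540.3164557  296.12025316] [ 198.7 -827.4] [115.6 114.2] -0.023
[214.34920635 232.20634921] [423.  178.7] [74.3 40.4] -0.383
[206.73846154 173.15384615] [611.6 201.7] [73.7 39.5] 0.139
at [ 0.451  -0.0234  0.1864] psi 0.097 rz 0.0 dp [0.3  0.12 0.64] rows> 0.2 tilt [ 0.006 -0.002 -1.   ] F [-0.3  0.3 -2.2] w 0.0439 grip 9.999595284461975 t 6.45 q6 -1.91
```

```bash
python3 -m handwheel '[{"gripper":30,"dp":[-3.6,-1.5,0],"rotation":[0,0,0]},{"gripper":30,"dp":[-3.6,-1.5,0],"rotation":[0,0,0]},{"gripper":30,"dp":[-3.6,-1.5,0],"rotation":[0,0,0]},{"gripper":30,"dp":[-3.6,-1.5,0],"rotation":[0,0,0]},{"gripper":30,"dp":[-3.6,-1.5,0],"rotation":[0,0,0]},{"gripper":30,"dp":[-3.9,-1.5,0],"rotation":[0,0,0]},{"gripper":30,"dp":[0,0,2],"rotation":[0,0,0]},{"gripper":30,"dp":[0,0,3.5],"rotation":[0,0,0]},{"gripper":30,"dp":[0,0,3.5],"rotation":[0,0,0]},{"gripper":30,"dp":[0,0,3],"rotation":[0,0,0]},{"gripper":30,"dp":[0,0,0],"rotation":[0,0,0]},{"gripper":30,"dp":[0,0,0],"rotation":[0,0,0]}]' 10
python3 -c "
from h import *
go(.679,-.092,.048,PSI)"
```

```text
clock: 7.45
ee_pos: [0.6717, -0.0901, 0.0589]
tool_rot: [-0.049, 0.999, 0.002, -0.005]
ft_force: [0.2, 0.4, -1.3]
width: 0.0441
gripper_force: 10.0
at [ 0.6717 -0.0901  0.0589] psi 0.097 rz 0.0 dp [-0.71 -0.26  1.09] rows> 0.3 tilt [-0.01   0.003 -1.   ] F [ 0.2  0.4 -1.3] w 0.0441 grip 9.999817460775375 t 7.45 q6 -1.93
```

```bash
python3 -m handwheel '[{"gripper":30,"dp":[-0.6,-0.2,1.1],"rotation":[0,0,0]},{"gripper":30,"dp":[0,0,0],"rotation":[0,0,0]},{"gripper":70,"dp":[0,0,0],"rotation":[0,0,0]},{"gripper":70,"dp":[0,0,0],"rotation":[0,0,0]},{"gripper":70,"dp":[0,0,0],"rotation":[0,0,0]},{"gripper":70,"dp":[0,0,0],"rotation":[0,0,0]},{"gripper":70,"dp":[0,0,-2],"rotation":[0,0,0]},{"gripper":70,"dp":[0,0,-4],"rotation":[0,0,0]},{"gripper":70,"dp":[0,0,-4],"rotation":[0,0,0]},{"gripper":70,"dp":[0,0,-4],"rotation":[0,0,0]},{"gripper":70,"dp":[0,0,-4],"rotation":[0,0,0]},{"gripper":70,"dp":[0,0,0],"rotation":[0,0,0]}]' 10
python3 -c "
from h import *
go(.49,.18,.24,PSI)"
```

```text
clock: 8.45
ee_pos: [0.6873, -0.0939, 0.2463]
tool_rot: [-0.049, 0.999, -0.003, 0.01]
ft_force: [1.6, -0.9, 1.9]
width: 0.0658
gripper_force: 0.0
at [ 0.6873 -0.0939  0.2463] psi 0.097 rz 0.0 dp [16.98 29.17  0.63] rows> 8.1 tilt [ 0.02  -0.005 -1.   ] F [ 1.6 -0.9  1.9] w 0.0658 grip 0.0 t 8.45 q6 -1.93
```

```bash
python3 -m handwheel '[{"gripper":70,"dp":[1.9,3.24,0],"rotation":[0,0,0]},{"gripper":70,"dp":[1.9,3.24,0],"rotation":[0,0,0]},{"gripper":70,"dp":[1.9,3.24,0],"rotation":[0,0,0]},{"gripper":70,"dp":[1.9,3.24,0],"rotation":[0,0,0]},{"gripper":70,"dp":[1.9,3.24,0],"rotation":[0,0,0]},{"gripper":70,"dp":[1.9,3.24,0],"rotation":[0,0,0]},{"gripper":70,"dp":[1.9,3.24,0],"rotation":[0,0,0]},{"gripper":70,"dp":[1.9,3.24,0],"rotation":[0,0,0]},{"gripper":70,"dp":[1.9,3.24,0],"rotation":[0,0,0]},{"gripper":70,"dp":[0,0,0],"rotation":[0,0,0]},{"gripper":70,"dp":[0,0,0],"rotation":[0,0,0]},{"gripper":70,"dp":[0,0,0],"rotation":[0,0,0]}]' 10
python3 -c "
from h import *
f=cam('wrist','w4')
for b in blobs(f,'blue',60): print(b.mean(0).round(),*rect(f,b,.06))
go(.423,.179,.15,-.39)"
```

```text
clock: 9.45
ee_pos: [0.4839, 0.1809, 0.2337]
tool_rot: [-0.049, 0.999, -0.0, 0.001]
ft_force: [0.9, 0.2, 0.9]
width: 0.0659
gripper_force: 0.0
[281. 140.] [422.7 177.9] [79.2 43.4] -0.408
[284. 290.] [597.6 198.8] [56.4 43.6] 0.096
[194. 213.] [511.8  88.4] [27.3 18.5] -0.718
at [0.4842 0.1804 0.2335] psi 0.097 rz 0.487 dp [ 5.6  -2.45  8.35] rows> 2.5 tilt [ 0.001 -0.    -1.   ] F [-0.1 -0.8 -0.5] w 0.0659 grip 0.0 t 9.5 q6 -1.48
```

View pics/w4.png

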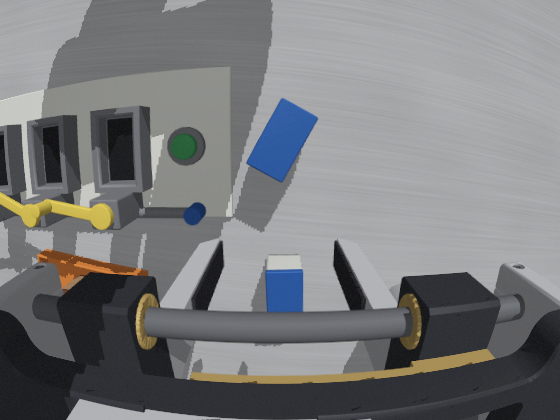

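The wrist view shows fresh B at (281,140), 79 x 43 mm, and fresh A at (284,290), partly hidden. I'll grasp B first.

```bash
python3 -c "
from h import *
go(.4227,.178,.041,-.408)"
python3 -m handwheel '[{"gripper":70,"dp":[0,0,0],"rotation":[0,0,0.101]},{"gripper":70,"dp":[0,0,0],"rotation":[0,0,0.101]},{"gripper":70,"dp":[0,0,0],"rotation":[0,0,0.101]},{"gripper":70,"dp":[0,0,0],"rotation":[0,0,0.101]},{"gripper":70,"dp":[0,0,0],"rotation":[0,0,0.101]},{"gripper":70,"dp":[1.9,-0.8,3],"rotation":[0,0,0]},{"gripper":70,"dp":[1.9,-0.8,3],"rotation":[0,0,0]},{"gripper":70,"dp":[1.7,-0.9,3],"rotation":[0,0,0]},{"gripper":70,"dp":[0,0,2],"rotation":[0,0,0]},{"gripper":70,"dp":[0,0,0],"rotation":[0,0,0]},{"gripper":70,"dp":[0,0,0],"rotation":[0,0,0]},{"gripper":70,"dp":[0,0,0],"rotation":[0,0,0]}]' 10
python3 -c "
from h import *
go(.4227,.178,.041,-.408)
f=cam('wrist','w5')
for b in blobs(f,'blue',60): print(b.mean(0).round(),*rect(f,b,.06))
"
```

```text
at [0.4842 0.1804 0.2335] psi 0.097 rz 0.505 dp [ 5.55 -2.66 19.25] rows> 4.8 tilt [ 0.001 -0.    -1.   ] F [-0.1 -0.8 -0.5] w 0.0659 grip 0.0 t 9.5 q6 -1.48
clock: 10.5
ee_pos: [0.4255, 0.1796, 0.1247]
tool_rot: [0.203, 0.979, 0.001, 0.002]
ft_force: [-0.7, 0.3, 0.3]
width: 0.0661
gripper_force: 0.0
at [0.4255 0.1796 0.1247] psi -0.409 rz -0.001 dp [ 0.2  -0.25  8.37] rows> 2.0 tilt [ 0.003  0.001 -1.   ] F [-0.7  0.3  0.3] w 0.0661 grip 0.0 t 10.5 q6 -0.95
[276. 220.] [422.2 178.4] [79.5 43.5] -0.407
[356. 362.] [582.3 190.2] [33.9 30.8] -0.013
[225. 346.] [512.2  89. ] [18.4 10.5] 1.113
```

```bash
python3 -m handwheel '[{"gripper":70,"dp":[0.25,-0.22,2.5],"rotation":[0,0,0]},{"gripper":70,"dp":[0,0,3],"rotation":[0,0,0]},{"gripper":70,"dp":[0,0,2.8],"rotation":[0,0,0]},{"gripper":70,"dp":[0,0,0],"rotation":[0,0,0]},{"gripper":30,"dp":[0,0,0],"rotation":[0,0,0]},{"gripper":30,"dp":[0,0,0],"rotation":[0,0,0]},{"gripper":30,"dp":[0,0,0],"rotation":[0,0,0]},{"gripper":30,"dp":[0,0,0],"rotation":[0,0,0]},{"gripper":30,"dp":[0,0,0],"rotation":[0,0,0]},{"gripper":30,"dp":[0,0,0],"rotation":[0,0,0]},{"gripper":30,"dp":[0,0,0],"rotation":[0,0,0]}]' 10
python3 -c "
from h import *
go(.4227,.178,.041,-.408)"
```

```text
clock: 11.47
ee_pos: [0.4221, 0.1793, 0.0424]
tool_rot: [0.202, 0.979, 0.001, 0.002]
ft_force: [-0.2, 0.1, 7.1]
width: 0.0442
gripper_force: 10.0
at [0.4221 0.1793 0.0424] psi -0.408 rz 0.0 dp [-0.11 -0.1   0.14] rows> 0.0 tilt [ 0.005  0.001 -1.   ] F [-0.2  0.1  7.1] w 0.0442 grip 10.00341072678566 t 11.4667 q6 -0.95
```

```bash
python3 -m handwheel '[{"gripper":30,"dp":[0,0,-2],"rotation":[0,0,0]},{"gripper":30,"dp":[0,0,-4],"rotation":[0,0,0]},{"gripper":30,"dp":[0,0,-4],"rotation":[0,0,0]},{"gripper":30,"dp":[0,0,-4],"rotation":[0,0,-0.1]},{"gripper":30,"dp":[0,0,0],"rotation":[0,0,-0.1]},{"gripper":30,"dp":[0,0,0],"rotation":[0,0,-0.1]},{"gripper":30,"dp":[0,0,0],"rotation":[0,0,-0.1]},{"gripper":30,"dp":[0,0,0],"rotation":[0,0,-0.105]},{"gripper":30,"dp":[0,0,0],"rotation":[0,0,0]},{"gripper":30,"dp":[0,0,0],"rotation":[0,0,0]}]' 10
python3 -c "
from h import *
go(*bay(1),.15,PSI)"
```

```text
clock: 12.3
ee_pos: [0.4195, 0.1789, 0.1802]
tool_rot: [-0.047, 0.999, 0.0, -0.0]
ft_force: [-0.3, -0.2, -1.1]
width: 0.0439
gripper_force: 10.0
at [0.4195 0.1789 0.1802] psi 0.095 rz -0.002 dp [ -0.87 -20.32   3.02] rows> 4.9 tilt [-0.  0. -1.] F [-0.3 -0.2 -1.1] w 0.0439 grip 9.996469616889954 t 12.3 q6 -1.45
```

```bash
python3 -m handwheel '[{"gripper":30,"dp":[-0.15,-3.4,0],"rotation":[0,0,0]},{"gripper":30,"dp":[-0.15,-3.4,0],"rotation":[0,0,0]},{"gripper":30,"dp":[-0.15,-3.4,0],"rotation":[0,0,0]},{"gripper":30,"dp":[-0.15,-3.4,0],"rotation":[0,0,0]},{"gripper":30,"dp":[-0.15,-3.4,0],"rotation":[0,0,0]},{"gripper":30,"dp":[-0.12,-3.32,0],"rotation":[0,0,0]},{"gripper":30,"dp":[0,0,3],"rotation":[0,0,-0.002]},{"gripper":30,"dp":[0,0,3],"rotation":[0,0,0]},{"gripper":30,"dp":[0,0,0],"rotation":[0,0,0]},{"gripper":30,"dp":[0,0,0],"rotation":[0,0,0]},{"gripper":30,"dp":[0,0,0],"rotation":[0,0,0]}]' 10
python3 -c "
from h import *
go(*bay(1),.09,PSI)
f=cam('wrist','w6')
for b in blobs(f,'blue',60): print(b.mean(0).round(),*rect(f,b,manip.sense()['ee_pos'][2]+.018))
print('pocket predicted',px(f,[[*bay(1,a,b),.042] for a,b in((-.042,-.024),(-.042,.024),(.042,.024),(.042,-.024))]).round(0).tolist())
"
```

```text
clock: 13.22
ee_pos: [0.4489, -0.0224, 0.1211]
tool_rot: [-0.049, 0.999, -0.0, 0.001]
ft_force: [0.9, 0.8, -1.6]
width: 0.0439
gripper_force: 10.0
at [ 0.4489 -0.0224  0.1211] psi 0.099 rz 0.002 dp [ 0.1  -0.01  3.11] rows> 0.7 tilt [ 0.001 -0.    -1.   ] F [ 0.9  0.8 -1.6] w 0.0439 grip 9.999616295099258 t 13.2167 q6 -1.91
[278. 252.] [440.4 -23.7] [63.6 43.6] 0.099
[465. 357.] [508.5 111.3] [16.6 12.5] -1.444
pocket predicted [[248.0, 167.0], [310.0, 167.0], [307.0, 268.0], [250.0, 267.0]]
```

View pics/w6.png

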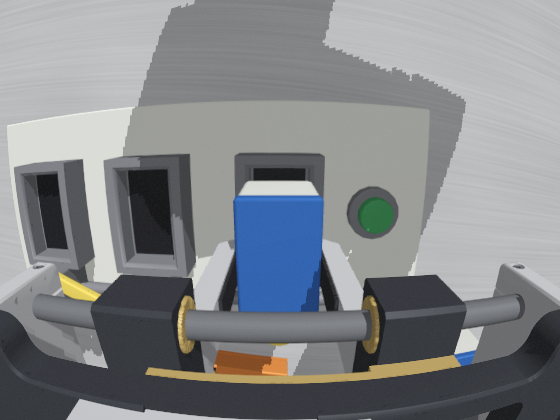

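```bash
python3 -m handwheel '[{"gripper":30,"dp":[0.15,0,1.5],"rotation":[0,0,0]},{"gripper":30,"dp":[0,0,1.5],"rotation":[0,0,0]},{"gripper":30,"dp":[0,0,0],"rotation":[0,0,0]},{"gripper":30,"dp":[0,0,0.6],"rotation":[0,0,0]},{"gripper":30,"dp":[0,0,0.6],"rotation":[0,0,0]},{"gripper":30,"dp":[0,0,0.6],"rotation":[0,0,0]},{"gripper":30,"dp":[0,0,0],"rotation":[0,0,0]},{"gripper":30,"dp":[0,0,0],"rotation":[0,0,0]}]' 10
python3 -c "
from h import *
go(*bay(1),.0624,PSI)"
```

```text
clock: 13.93
ee_pos: [0.4466, -0.0226, 0.072]
tool_rot: [-0.05, 0.999, 0.0, -0.0]
ft_force: [0.3, -0.8, -1.5]
width: 0.0444
gripper_force: 10.0
at [ 0.4466 -0.0226  0.072 ] psi 0.099 rz 0.002 dp [-0.13 -0.01  0.96] rows> 0.2 tilt [-0.  0. -1.] F [ 0.3 -0.8 -1.5] w 0.0444 grip 9.999700784683228 t 13.9333 q6 -1.91
```

```bash
python3 -m handwheel '[{"gripper":30,"dp":[0,0,0.5],"rotation":[0,0,0]},{"gripper":30,"dp":[0,0,0.4],"rotation":[0,0,0]},{"gripper":30,"dp":[0,0,0],"rotation":[0,0,0]},{"gripper":30,"dp":[0,0,0],"rotation":[0,0,0]}]' 10
python3 -m handwheel '[{"gripper":70,"dp":[0,0,0],"rotation":[0,0,0]},{"gripper":70,"dp":[0,0,0],"rotation":[0,0,0]},{"gripper":70,"dp":[0,0,0],"rotation":[0,0,0]},{"gripper":70,"dp":[0,0,0],"rotation":[0,0,0]},{"gripper":70,"dp":[0,0,-1],"rotation":[0,0,0]},{"gripper":70,"dp":[0,0,-3],"rotation":[0,0,0]},{"gripper":70,"dp":[0,0,-3.5],"rotation":[0,0,0]},{"gripper":40,"dp":[0,0,-3.5],"rotation":[0,0,0]},{"gripper":40,"dp":[0,0,0],"rotation":[0,0,0]},{"gripper":40,"dp":[0,0,0],"rotation":[0,0,0]},{"gripper":40,"dp":[0,0,0],"rotation":[0,0,0]}]'
python3 -c "
from h import *
f=cam('wrist','w7')
for b in blobs(f,'blue',60): print(b.mean(0).round(),*rect(f,b,.08))
print('seat',bay(1).round(4))
for b in blobs(f,'yellow',60): print(b.mean(0).round(),*rect(f,b,.09))
print('lever L knob top px for th', [(t,px(f,[*bay(1,.07-.078*np.cos(t),-.078*np.sin(t)),.118]).round()[0].tolist()) for t in(1.2,1.3,1.4)])
go(*bay(1),.16,PSI)"
```

```text
clock: 14.27
ee_pos: [0.4464, -0.0226, 0.0628]
tool_rot: [-0.05, 0.999, 0.0, -0.0]
ft_force: [0.7, -0.3, -2.1]
width: 0.0439
gripper_force: 10.0
clock: 15.18
ee_pos: [0.4465, -0.0226, 0.1733]
tool_rot: [-0.05, 0.999, -0.0, 0.0]
ft_force: [-0.6, 0.9, -0.1]
width: 0.0425
gripper_force: 0.0
[278. 213.] [446.  -22.9] [79.  43.8] 0.099
[363. 274.] [493.2  60.4] [24.5 13.9] 0.65
[459. 343.] [577.6 197.2] [41.3  8.4] 0.118
seat [ 0.4479 -0.0225]
[ 86. 272.] [ 520.  -210.9] [77.9 34. ] -1.156
[269. 300.] [524. -27.] [49.3 15. ] 1.559
lever L knob top px for th [(1.2, [187.0, 281.0]), (1.3, [185.0, 289.0]), (1.4, [184.0, 297.0])]
at [ 0.4458 -0.0224  0.1723] psi 0.099 rz 0.002 dp [-0.21 -0.03  1.23] rows> 0.3 tilt [-0.002  0.    -1.   ] F [ 0.  -0.4 -1. ] w 0.0393 grip 0.0 t 15.2333 q6 -1.91
```

View pics/w7.png

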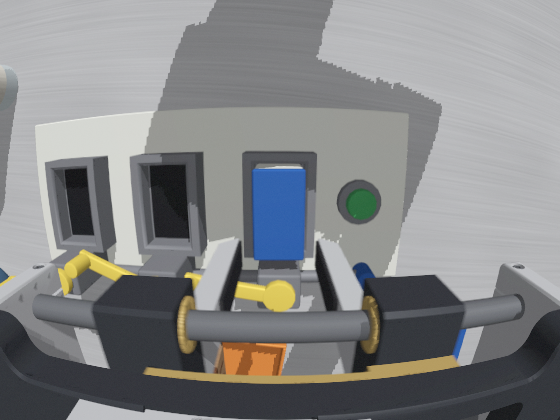

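```bash
python3 -c "
from h import *
f=cam('wrist')
p=pt(f,[(190,281),(235,289),(280,297)],.089)[:,:2]; h=bay(1,.07)
for q in p: d=q-h; print(q.round(4),d@X,d@Y)
for uv in((75,268),(180,272)): 
  d=pt(f,[uv],.089)[0,:2]-bay(0,.07);print(d@X,d@Y)
b=[b for b in blobs(f,'yellow',60) if b.mean(0)[0]>150][0]; print(b.min(0),b.max(0))
i=f['color'][235:325,50:320];cv2.imwrite('pics/w7c.png',cv2.resize(i,None,fx=2.9,fy=2.9,interpolation=cv2.INTER_CUBIC))
"
```

```text
[ 0.5103 -0.0953] -0.014891721695800565 -0.0784591577091812
[ 0.5129 -0.0544] -0.008305628958695297 -0.03796927712657808
[ 0.5167 -0.0141] -0.0007115335508286193 0.0017727132135278996
-0.02057072423799343 -0.08690219954601171
-0.023440261738592715 0.02807022668839123
[238 289] [292 310]
```

View pics/w7c.png

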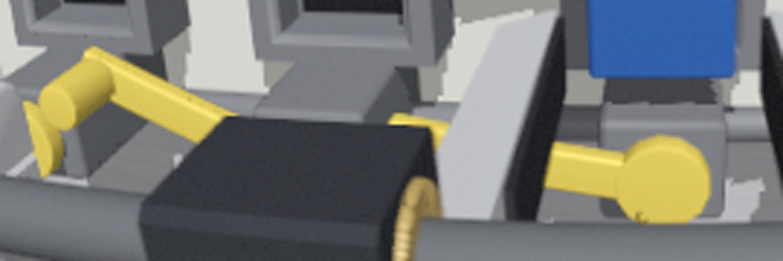

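The crop shows lever L's bar clearly, and its line gives θ≈1.38. I'll straddle the knob, grip it lightly and swing it shut along the arc.

```bash
python3 -c "
from h import *
go(*bay(1,.0553,-.0766),.108,PSI)"
```

```text
at [ 0.4454 -0.0223  0.1717] psi 0.099 rz 0.002 dp [-5.78 -7.7   6.37] rows> 2.8 tilt [-0.003  0.001 -1.   ] F [-0.8  0.9 -0.4] w 0.0382 grip 0.0 t 15.2833 q6 -1.91
```

```bash
python3 -m handwheel '[{"gripper":42,"dp":[-1.9,-2.6,0],"rotation":[0,0,0]},{"gripper":42,"dp":[-1.9,-2.6,0],"rotation":[0,0,0]},{"gripper":42,"dp":[-1.9,-2.5,0],"rotation":[0,0,0]},{"gripper":42,"dp":[0,0,0],"rotation":[0,0,0]},{"gripper":42,"dp":[0,0,2],"rotation":[0,0,0]},{"gripper":42,"dp":[0,0,0],"rotation":[0,0,0]},{"gripper":42,"dp":[0,0,0],"rotation":[0,0,0]}]' 5
python3 -c "
from h import *
go(*bay(1,.0553,-.0766),.108,PSI)"
```

```text
clock: 15.87
ee_pos: [0.5086, -0.0926, 0.1506]
tool_rot: [-0.05, 0.999, 0.001, -0.003]
ft_force: [-0.6, -0.4, 0.7]
width: 0.0397
gripper_force: 0.0
at [ 0.5086 -0.0926  0.1506] psi 0.099 rz 0.002 dp [-0.16 -0.1   4.26] rows> 1.0 tilt [-0.006  0.002 -1.   ] F [-0.6 -0.4  0.7] w 0.0397 grip 0.0 t 15.8667 q6 -2.02
```

Lower around the knob and close on it lightly, then check the width.

```bash
python3 -m handwheel '[{"gripper":42,"dp":[-0.2,-0.1,2.2],"rotation":[0,0,0]},{"gripper":42,"dp":[0,0,2.0],"rotation":[0,0,0]},{"gripper":42,"dp":[0,0,0],"rotation":[0,0,0]},{"gripper":10,"dp":[0,0,0],"rotation":[0,0,0]},{"gripper":10,"dp":[0,0,0],"rotation":[0,0,0]},{"gripper":10,"dp":[0,0,0],"rotation":[0,0,0]},{"gripper":10,"dp":[0,0,0],"rotation":[0,0,0]},{"gripper":10,"dp":[0,0,0],"rotation":[0,0,0]},{"gripper":10,"dp":[0,0,0],"rotation":[0,0,0]}]' 5
python3 -c "
from h import *
go(*bay(1,.0553,-.0766),.108,PSI)"
```

```text
clock: 16.62
ee_pos: [0.5141, -0.0932, 0.1125]
tool_rot: [-0.049, 0.999, 0.001, 0.001]
ft_force: [-0.7, 5.4, 4.2]
width: 0.0153
gripper_force: 5.0
at [ 0.5141 -0.0932  0.1125] psi 0.099 rz 0.002 dp [0.37 0.01 0.45] rows> 0.1 tilt [ 0.002  0.002 -1.   ] F [-0.7  5.4  4.2] w 0.0153 grip 5.000245571136475 t 16.6167 q6 -2.02
```

```bash
python3 -m handwheel '[{"gripper":35,"dp":[0,0,0],"rotation":[0,0,0]},{"gripper":35,"dp":[0,0,0],"rotation":[0,0,0]},{"gripper":35,"dp":[0.9,0.1,0.3],"rotation":[0,0,0]},{"gripper":35,"dp":[0,0,0],"rotation":[0,0,0]},{"gripper":35,"dp":[0,0,0],"rotation":[0,0,0]},{"gripper":10,"dp":[0,0,0],"rotation":[0,0,0]},{"gripper":10,"dp":[0,0,0],"rotation":[0,0,0]},{"gripper":10,"dp":[0,0,0],"rotation":[0,0,0]},{"gripper":10,"dp":[0,0,0],"rotation":[0,0,0]},{"gripper":10,"dp":[0,0,0],"rotation":[0,0,0]}]' 5
python3 -c "
from h import *
go(*bay(1,.0553,-.0766),.108,PSI)"
```

```text
clock: 17.45
ee_pos: [0.5042, -0.0941, 0.1081]
tool_rot: [-0.05, 0.999, 0.0, 0.0]
ft_force: [0.2, 0.7, 1.0]
width: 0.0155
gripper_force: 5.0
at [ 0.5042 -0.0941  0.1081] psi 0.099 rz 0.002 dp [-0.62  0.    0.01] rows> 0.1 tilt [ 0.  0. -1.] F [0.2 0.7 1. ] w 0.0155 grip 4.9725716561079025 t 17.45 q6 -2.02
```

```bash
python3 -m handwheel '[{"gripper":10,"dp":[0.9,0.39,0],"rotation":[0,0,0]},{"gripper":10,"dp":[1.25,0.71,0],"rotation":[0,0,0]},{"gripper":10,"dp":[1.23,0.97,0],"rotation":[0,0,0]},{"gripper":10,"dp":[1.0,1.18,0],"rotation":[0,0,0]},{"gripper":10,"dp":[0.74,1.38,0],"rotation":[0,0,0]},{"gripper":10,"dp":[0.46,1.48,0],"rotation":[0,0,0]},{"gripper":10,"dp":[0.16,1.55,0],"rotation":[0,0,0]},{"gripper":10,"dp":[0,0,0],"rotation":[0,0,0]},{"gripper":10,"dp":[0,0,0],"rotation":[0,0,0]}]' 5
python3 -c "
from h import *
go(*bay(1,-.008),.108,PSI)"
```

```text
clock: 18.2
ee_pos: [0.4278, -0.0254, 0.1061]
tool_rot: [-0.051, 0.999, -0.002, -0.013]
ft_force: [-24.9, -9.6, 15.8]
width: 0.0325
gripper_force: 12.2
at [ 0.4278 -0.0254  0.1061] psi 0.101 rz 0.004 dp [-1.22  0.09 -0.19] rows> 0.3 tilt [-0.026 -0.005 -1.   ] F [-24.9  -9.6  15.8] w 0.0325 grip 12.155858874320984 t 18.2 q6 -1.92
```

```bash
python3 -c "
from h import *
f=cam('wrist','w8')
g=cam('scene');i=g['color'][140:280,180:370]
cv2.imwrite('pics/w8j.png',np.vstack([cv2.resize(f['color'][140:340,130:430],(600,400)),cv2.resize(i,(600,200*1),interpolation=cv2.INTER_CUBIC)]))"
```

```text
(no output)
```

View pics/w8j.png

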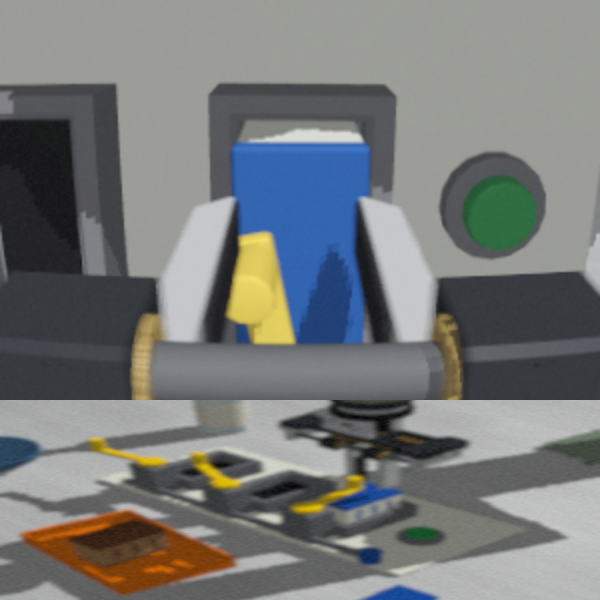

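The lever is about 0.2 rad from shut. Its knob is between the fingers against the right one, and nothing is touching the cartridge. I'll re-read the forces.

```bash
python3 -c "
from h import *
go(*bay(1,-.008),.108,PSI)"
python3 -m handwheel '[{"gripper":42,"dp":[0,0,0],"rotation":[0,0,0]},{"gripper":42,"dp":[0,0,0],"rotation":[0,0,0]},{"gripper":42,"dp":[0,0,0],"rotation":[0,0,0]}]' 5
python3 -c "
from h import *
go(*bay(1,-.008),.108,PSI)
f=cam('wrist')
b=[b for b in blobs(f,'yellow',60) if abs(b.mean(0)[0]-270)<60][0];print(b.min(0),b.max(0))
print([(t,px(f,[*bay(1,.07-.078*np.cos(t),-.078*np.sin(t)),.118]).round()[0].tolist()) for t in(0,.1,.2,.3,.4)])"
```

```text
at [ 0.4274 -0.025   0.1055] psi 0.101 rz 0.004 dp [-1.26  0.04 -0.25] rows> 0.3 tilt [-0.026 -0.003 -1.   ] F [-18.3  -4.4   4.9] w 0.0199 grip 7.7407000958919525 t 18.3 q6 -1.92
clock: 18.55
ee_pos: [0.4394, -0.0238, 0.1083]
tool_rot: [-0.05, 0.999, -0.0, 0.001]
ft_force: [-0.6, -0.4, 0.5]
width: 0.0363
gripper_force: 0.0
at [ 0.4394 -0.0238  0.1083] psi 0.099 rz 0.002 dp [-0.06  0.04  0.03] rows> 0.0 tilt [ 0.001 -0.    -1.   ] F [-0.6 -0.4  0.5] w 0.0363 grip 0.0 t 18.55 q6 -1.92
[260 344] [292 364]
[(0, [280.0, 267.0]), (0.1, [265.0, 267.0]), (0.2, [251.0, 269.0]), (0.3, [238.0, 272.0]), (0.4, [225.0, 276.0])]
```

```bash
python3 -m handwheel '[{"gripper":15,"dp":[0,0,0],"rotation":[0,0,0]},{"gripper":15,"dp":[0,0,0],"rotation":[0,0,0]},{"gripper":15,"dp":[0,0,0],"rotation":[0,0,0]},{"gripper":15,"dp":[0,0,0],"rotation":[0,0,0]},{"gripper":15,"dp":[0,0,0],"rotation":[0,0,0]},{"gripper":15,"dp":[0,0.15,0],"rotation":[0,0,0]},{"gripper":15,"dp":[0,0,0],"rotation":[0,0,0]}]' 5
python3 -c "
from h import *
go(*bay(1,-.008),.108,PSI)"
python3 -m handwheel '[{"gripper":50,"dp":[0,0,0],"rotation":[0,0,0]},{"gripper":50,"dp":[0,0,0],"rotation":[0,0,0]},{"gripper":70,"dp":[0,0,-2],"rotation":[0,0,0]},{"gripper":70,"dp":[0,0,-3],"rotation":[0,0,0]},{"gripper":70,"dp":[0,0,-3],"rotation":[0,0,0]},{"gripper":70,"dp":[0,0,0],"rotation":[0,0,0]},{"gripper":70,"dp":[0,0,0],"rotation":[0,0,0]}]' 10
python3 -c "
from h import *
go(*bay(1,-.008),.108,PSI)
f=cam('wrist','w9')
print([(t,px(f,[*bay(1,.07-.078*np.cos(t),-.078*np.sin(t)),.118]).round()[0].tolist()) for t in(0,.1,.2,.3,.4)])
for c in('yellow','blue'):
  for b in blobs(f,c,60):print(b.min(0),b.max(0),*rect(f,b,.09 if c=='yellow' else .08))
t=cam('top')
for b in blobs(t,'blue',150): print(b.mean(0),*rect(t,b,.06))
"
```

```text
clock: 19.18
ee_pos: [0.4393, -0.0227, 0.1082]
tool_rot: [-0.05, 0.999, -0.001, 0.0]
ft_force: [-1.2, -2.0, 1.0]
width: 0.0157
gripper_force: 5.0
at [ 0.4393 -0.0227  0.1082] psi 0.099 rz 0.002 dp [-0.05 -0.07  0.02] rows> 0.0 tilt [ 0.    -0.001 -1.   ] F [-1.2 -2.   1. ] w 0.0157 grip 5.0000495463609695 t 19.1833 q6 -1.92
clock: 19.77
ee_pos: [0.4408, -0.0224, 0.19]
tool_rot: [-0.05, 0.999, -0.0, 0.002]
ft_force: [0.4, -0.9, -0.8]
width: 0.0589
gripper_force: 0.0
at [ 0.4408 -0.0224  0.19  ] psi 0.099 rz 0.002 dp [ 0.1  -0.08  8.2 ] rows> 2.0 tilt [ 0.005 -0.001 -1.   ] F [ 0.4 -0.9 -0.8] w 0.0589 grip 0.0 t 19.7667 q6 -1.92
[(0, [278.0, 222.0]), (0.1, [268.0, 222.0]), (0.2, [258.0, 224.0]), (0.3, [248.0, 226.0]), (0.4, [239.0, 229.0])]
[263 206] [292 305] [482.6 -19.4] [97.5 27.4] 0.099
[ 60 252] [127 290] [ 521.2 -215.1] [94.2 33.8] -1.142
[165 276] [175 297] [ 524.3 -119. ] [23.3  8.1] 0.185
[253 172] [302 257] [445.8 -23.1] [79.4 43.6] 0.096
[540.30434783 296.70186335] [ 198.4 -826.2] [117.2 110.8] -0.074
[206.73846154 173.16923077] [611.5 201.4] [73.7 39.5] 0.131
```

View pics/w9.png

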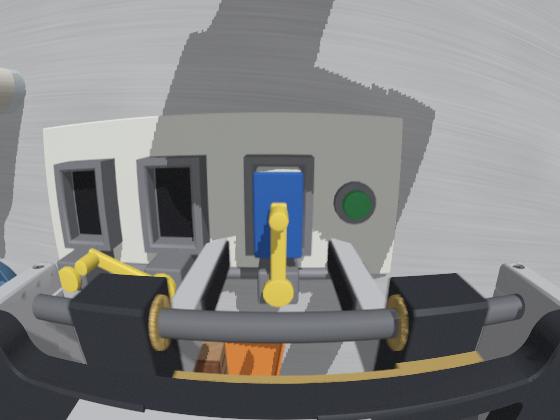

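Lever L is shut, with its knob at (278,213) over the home cartridge. Next is fresh A.

```bash
python3 -c "
from h import *
go(.606,.2,.14,.13)"
python3 -m handwheel '[{"gripper":70,"dp":[0,0,0],"rotation":[0,0,-0.031]},{"gripper":70,"dp":[-2.4,2.5,0],"rotation":[0,0,0]},{"gripper":70,"dp":[-2.4,2.5,0],"rotation":[0,0,0]},{"gripper":70,"dp":[-2.4,2.5,0],"rotation":[0,0,0]},{"gripper":70,"dp":[-2.4,2.5,0],"rotation":[0,0,0]},{"gripper":70,"dp":[-2.4,2.5,0],"rotation":[0,0,0]},{"gripper":70,"dp":[-2.4,2.5,0.7],"rotation":[0,0,0]},{"gripper":70,"dp":[-2.4,2.5,0.7],"rotation":[0,0,0]},{"gripper":70,"dp":[-2.4,2.5,1],"rotation":[0,0,0]},{"gripper":70,"dp":[0,0,1.7],"rotation":[0,0,0]},{"gripper":70,"dp":[0,0,0],"rotation":[0,0,0]},{"gripper":70,"dp":[0,0,0],"rotation":[0,0,0]}]' 10
python3 -c "
from h import *
f=cam('wrist')
for b in blobs(f,'blue',60): print(b.min(0),b.max(0),*rect(f,b,.06))
go(.6115,.2014,.041,.13)"
```

```text
at [ 0.4385 -0.0219  0.1872] psi 0.099 rz -0.031 dp [-19.48  19.84   4.72] rows> 6.8 tilt [-0.001  0.001 -1.   ] F [ 0.1  0.1 -0.7] w 0.0649 grip 0.0 t 19.8667 q6 -1.92
clock: 20.87
ee_pos: [0.601, 0.2006, 0.1434]
tool_rot: [-0.065, 0.998, -0.001, -0.004]
ft_force: [0.0, 0.0, -0.0]
width: 0.0655
gripper_force: 0.0
[251 184] [304 276] [611.1 200.4] [79.9 43.5] 0.124
[37  0] [74 68] [441.9 -28.4] [89.3 44.2] 0.423
[144  99] [175 122] [522.8  92.9] [27.7 19.1] -1.507
[29 21] [35 70] [459.6 -61. ] [52.  4.] 0.104
at [0.602  0.2003 0.1452] psi 0.13 rz -0.0 dp [-0.95 -0.02 10.42] rows> 2.5 tilt [-0.004 -0.001 -1.   ] F [ 0.1  0.3 -0.6] w 0.0658 grip 0.0 t 20.9167 q6 -1.52
```

```bash
python3 -m handwheel '[{"gripper":70,"dp":[-0.9,-0.1,3.5],"rotation":[0,0,0.005]},{"gripper":70,"dp":[0,0,3.5],"rotation":[0,0,0]},{"gripper":70,"dp":[0,0,3.2],"rotation":[0,0,0]},{"gripper":70,"dp":[0,0,0],"rotation":[0,0,0]},{"gripper":70,"dp":[0,0,0],"rotation":[0,0,0]},{"gripper":30,"dp":[0,0,0],"rotation":[0,0,0]},{"gripper":30,"dp":[0,0,0],"rotation":[0,0,0]},{"gripper":30,"dp":[0,0,0],"rotation":[0,0,0]},{"gripper":30,"dp":[0,0,0],"rotation":[0,0,0]},{"gripper":30,"dp":[0,0,0],"rotation":[0,0,0]},{"gripper":30,"dp":[0,0,0],"rotation":[0,0,0]},{"gripper":30,"dp":[0,0,0],"rotation":[0,0,0]}]' 10
python3 -c "
from h import *
go(.6111,.2004,.041,.126)"
python3 -m handwheel '[{"gripper":30,"dp":[0,0,-2],"rotation":[0,0,0]},{"gripper":30,"dp":[0,0,-4],"rotation":[0,0,0]},{"gripper":30,"dp":[0,0,-4],"rotation":[0,0,0]},{"gripper":30,"dp":[0,0,-4],"rotation":[0,0,0.028]},{"gripper":30,"dp":[0,0,0],"rotation":[0,0,0]},{"gripper":30,"dp":[0,0,0],"rotation":[0,0,0]}]' 10
python3 -c "
from h import *
go(*bay(0),.17,PSI)"
```

```text
clock: 21.92
ee_pos: [0.6145, 0.2015, 0.0478]
tool_rot: [-0.063, 0.998, 0.0, 0.002]
ft_force: [-0.6, -0.0, 6.5]
width: 0.0434
gripper_force: 10.0
at [0.6145 0.2015 0.0478] psi 0.125 rz -0.001 dp [ 0.35 -0.07  0.68] rows> 0.2 tilt [ 0.004  0.001 -1.   ] F [-0.6 -0.   6.5] w 0.0434 grip 10.00007450580597 t 21.9167 q6 -1.51
clock: 22.42
ee_pos: [0.615, 0.2017, 0.1893]
tool_rot: [-0.049, 0.999, 0.001, 0.004]
ft_force: [-0.3, -0.8, -1.8]
width: 0.0437
gripper_force: 10.0
at [0.615  0.2017 0.1893] psi 0.098 rz 0.001 dp [ 18.8  -32.2    1.93] rows> 9.0 tilt [ 0.008  0.001 -1.   ] F [-0.3 -0.8 -1.8] w 0.0437 grip 9.998607337474823 t 22.4167 q6 -1.49
```

```bash
python3 -m handwheel '[{"gripper":30,"dp":[1.85,-3.22,0],"rotation":[0,0,0]},{"gripper":30,"dp":[1.85,-3.22,0],"rotation":[0,0,0]},{"gripper":30,"dp":[1.85,-3.22,0],"rotation":[0,0,0]},{"gripper":30,"dp":[1.85,-3.22,0],"rotation":[0,0,0]},{"gripper":30,"dp":[1.85,-3.22,0],"rotation":[0,0,0]},{"gripper":30,"dp":[1.85,-3.22,0],"rotation":[0,0,0]},{"gripper":30,"dp":[1.85,-3.22,0],"rotation":[0,0,0]},{"gripper":30,"dp":[1.85,-3.22,0],"rotation":[0,0,0]},{"gripper":30,"dp":[1.85,-3.22,0],"rotation":[0,0,0]},{"gripper":30,"dp":[1.85,-3.22,0],"rotation":[0,0,0]},{"gripper":30,"dp":[0,0,2],"rotation":[0,0,0]},{"gripper":30,"dp":[0,0,2],"rotation":[0,0,0]}]' 10
python3 -m handwheel '[{"gripper":30,"dp":[0,0,0],"rotation":[0,0,0]},{"gripper":30,"dp":[0,0,0],"rotation":[0,0,0]},{"gripper":30,"dp":[0,0,0],"rotation":[0,0,0]}]' 10
python3 -c "
from h import *
go(*bay(0,.003),.0678,PSI)
f=cam('wrist','w10')
for b in blobs(f,'blue',60): print(b.min(0),b.max(0),*rect(f,b,manip.sense()['ee_pos'][2]+.0122))
print('pocket predicted',px(f,[[*bay(0,a,b),.042] for a,b in((-.042,-.024),(-.042,.024),(.042,.024),(.042,-.024))]).round(0).tolist())
cv2.imwrite('pics/w10c.png',cv2.resize(f['color'][120:270,200:400],None,fx=3,fy=3,interpolation=cv2.INTER_CUBIC))"
```

```text
clock: 23.42
ee_pos: [0.4583, -0.1392, 0.1436]
tool_rot: [-0.046, 0.999, 0.0, -0.0]
ft_force: [0.1, 0.7, -2.6]
width: 0.0437
gripper_force: 10.0
clock: 23.67
ee_pos: [0.4594, -0.1367, 0.1445]
tool_rot: [-0.049, 0.999, 0.0, -0.001]
ft_force: [-0.1, -0.6, -2.5]
width: 0.0438
gripper_force: 10.0
at [ 0.4594 -0.1367  0.1445] psi 0.098 rz 0.001 dp [-0.26 -0.02  7.67] rows> 1.8 tilt [-0.002  0.001 -1.   ] F [-0.1 -0.6 -2.5] w 0.0438 grip 9.999730736017227 t 23.6667 q6 -2.14
[235 186] [321 311] [ 450.7 -138. ] [71.  43.7] 0.098
[388 174] [447 270] [427.7 -63.9] [53.7 30.7] 0.099
[451 268] [477 294] [460.9 -22.4] [24.7 11.6] 0.982
[429 239] [439 267] [444.1 -49.5] [17.3  4.7] 0.099
pocket predicted [[250.0, 165.0], [307.0, 165.0], [305.0, 258.0], [252.0, 258.0]]
```

View pics/w10c.png

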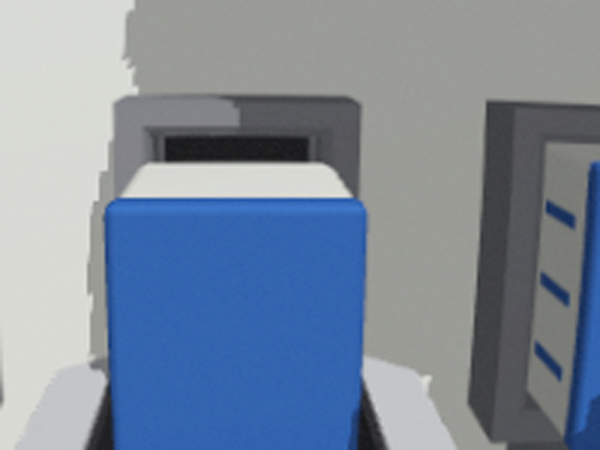

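```bash
python3 -m handwheel '[{"gripper":30,"dp":[-0.25,0,1.5],"rotation":[0,0,0]},{"gripper":30,"dp":[0,0,1.7],"rotation":[0,0,0]},{"gripper":30,"dp":[0,0,1.5],"rotation":[0,0,0]},{"gripper":30,"dp":[0,0,0],"rotation":[0,0,0]},{"gripper":30,"dp":[0,0,0],"rotation":[0,0,0]},{"gripper":30,"dp":[0,0,0.6],"rotation":[0,0,0]},{"gripper":30,"dp":[0,0,0.6],"rotation":[0,0,0]},{"gripper":30,"dp":[0,0,0.6],"rotation":[0,0,0]},{"gripper":30,"dp":[0,0,0],"rotation":[0,0,0]},{"gripper":30,"dp":[0,0,0],"rotation":[0,0,0]}]' 10
python3 -c "
from h import *
go(*bay(0,.003),.0678,PSI)"
```

```text
clock: 24.55
ee_pos: [0.462, -0.1369, 0.0798]
tool_rot: [-0.049, 0.999, 0.0, -0.0]
ft_force: [-0.4, 0.1, -0.9]
width: 0.0442
gripper_force: 10.0
at [ 0.462  -0.1369  0.0798] psi 0.097 rz 0.0 dp [-0.    0.02  1.2 ] rows> 0.3 tilt [-0.001  0.    -1.   ] F [-0.4  0.1 -0.9] w 0.0442 grip 9.999609589576721 t 24.55 q6 -2.14
```

In the pocket with no side force. Seat it, release and lift.

```bash
python3 -m handwheel '[{"gripper":30,"dp":[0,0,0.6],"rotation":[0,0,0]},{"gripper":30,"dp":[0,0,0.5],"rotation":[0,0,0]},{"gripper":30,"dp":[0,0,0],"rotation":[0,0,0]},{"gripper":30,"dp":[0,0,0],"rotation":[0,0,0]}]' 10
python3 -m handwheel '[{"gripper":70,"dp":[0,0,0],"rotation":[0,0,0]},{"gripper":70,"dp":[0,0,0],"rotation":[0,0,0]},{"gripper":70,"dp":[0,0,0],"rotation":[0,0,0]},{"gripper":70,"dp":[0,0,0],"rotation":[0,0,0]},{"gripper":70,"dp":[0,0,-1],"rotation":[0,0,0]},{"gripper":70,"dp":[0,0,-3],"rotation":[0,0,0]},{"gripper":70,"dp":[0,0,-3],"rotation":[0,0,0]},{"gripper":42,"dp":[0,3,-3],"rotation":[0,0,0]},{"gripper":42,"dp":[0,3,0],"rotation":[0,0,0]},{"gripper":42,"dp":[0,0,0],"rotation":[0,0,0]},{"gripper":42,"dp":[0,0,0],"rotation":[0,0,0]},{"gripper":42,"dp":[0,0,0],"rotation":[0,0,0]}]' 10
python3 -c "
from h import *
f=cam('wrist','w11')
for b in blobs(f,'blue',60): print(b.min(0),b.max(0),*rect(f,b,.08))
print(bay(0))
for b in blobs(f,'yellow',60):print(b.min(0),b.max(0),*rect(f,b,.09))
print([(t,px(f,[[*bay(0,.07-.078*np.cos(t),-.078*np.sin(t)),.118],[*bay(0,.07-.078*np.cos(t),-.078*np.sin(t)),.092]]).round().tolist()) for t in(0.9,1,1.1,1.2,1.3)])
go(*bay(0),.0678,PSI)"
```

```text
clock: 24.88
ee_pos: [0.4619, -0.1369, 0.0686]
tool_rot: [-0.049, 0.999, 0.0, -0.0]
ft_force: [-0.8, 0.6, -1.9]
width: 0.0439
gripper_force: 10.0
clock: 25.88
ee_pos: [0.4564, -0.0781, 0.1687]
tool_rot: [-0.049, 0.999, -0.0, -0.0]
ft_force: [0.1, -0.4, -0.1]
width: 0.0399
gripper_force: 0.0
[182 166] [235 257] [ 458.3 -137.1] [79.7 44.1] 0.095
[318 165] [372 256] [446.1 -23.6] [79.7 44.1] 0.095
[400 260] [423 275] [495.5  48.9] [27.  14.5] 0.947
[ 0.459 -0.137]
[338 198] [364 255] [456.  -18.5] [48.7 20.8] 0.095
[ 64 275] [113 298] [ 547.3 -258.5] [66.4 22.2] -1.178
[123 257] [151 275] [ 511.2 -201.2] [27.5 17.2] -1.456
[(0.9, [[127.0, 252.0], [140.0, 241.0]]), (1, [[123.0, 259.0], [136.0, 248.0]]), (1.1, [[121.0, 267.0], [133.0, 255.0]]), (1.2, [[119.0, 274.0], [131.0, 262.0]]), (1.3, [[118.0, 282.0], [130.0, 270.0]])]
at [ 0.4563 -0.0784  0.1684] psi 0.097 rz -0.0 dp [ 0.3  -5.86 10.06] rows> 2.8 tilt [-0.001 -0.    -1.   ] F [ 0.1 -0.   0. ] w 0.0394 grip 0.0 t 25.9333 q6 -2.02
```

View pics/w11.png

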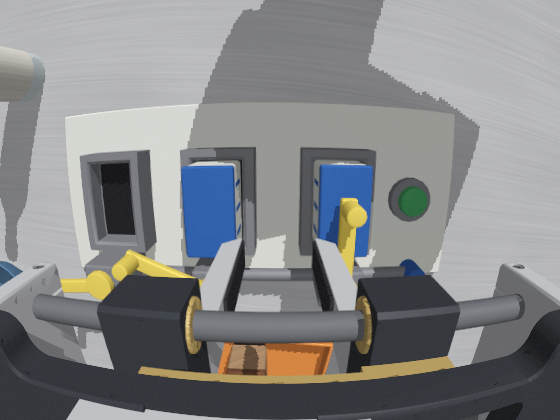

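Both cartridges are home (79.7 x 44.1 mm outlines at z = 0.08). The middle lever's knob top is at (121,268), so θ≈1.1. I'll go to it.

```bash
python3 -c "
from h import *
go(*bay(0,.0346,-.0695),.108,PSI)"
python3 -m handwheel '[{"gripper":42,"dp":[-0.8,-3.2,0],"rotation":[0,0,0]},{"gripper":42,"dp":[-0.8,-3.2,0],"rotation":[0,0,0]},{"gripper":42,"dp":[-0.8,-3.2,0],"rotation":[0,0,0]},{"gripper":42,"dp":[-0.8,-3.2,0],"rotation":[0,0,0]},{"gripper":42,"dp":[0,0,1],"rotation":[0,0,0]},{"gripper":42,"dp":[0,0,1],"rotation":[0,0,0]},{"gripper":42,"dp":[0,0,0],"rotation":[0,0,0]},{"gripper":42,"dp":[0,0,0],"rotation":[0,0,0]}]' 5
python3 -c "
from h import *
go(*bay(0,.0346,-.0695),.108,PSI)
f=cam('wrist','w12')
print([(t,px(f,[*bay(0,.07-.078*np.cos(t),-.078*np.sin(t)),.118]).round().tolist()) for t in(0.9,1,1.1,1.2,1.3)])
for b in blobs(f,'yellow',60):print(b.min(0),b.max(0),*rect(f,b,.09))
"
```

```text
at [ 0.4563 -0.0784  0.1684] psi 0.097 rz -0.0 dp [ -3.16 -12.81   6.04] rows> 3.5 tilt [-0.001 -0.    -1.   ] F [ 0.1 -0.   0. ] w 0.0394 grip 0.0 t 25.9333 q6 -2.02
clock: 26.6
ee_pos: [0.499, -0.2009, 0.1465]
tool_rot: [-0.049, 0.999, 0.001, -0.002]
ft_force: [0.2, -0.5, 0.1]
width: 0.0398
gripper_force: 0.0
at [ 0.499  -0.2009  0.1465] psi 0.097 rz 0.0 dp [-0.1  -0.2   3.85] rows> 0.9 tilt [-0.004  0.003 -1.   ] F [ 0.2 -0.5  0.1] w 0.0398 grip 0.0 t 26.6 q6 -2.21
[(0.9, [[289.0, 224.0]]), (1, [[281.0, 234.0]]), (1.1, [[275.0, 244.0]]), (1.2, [[271.0, 254.0]]), (1.3, [[267.0, 264.0]])]
[468 171] [523 281] [482.9 -11.4] [99.4 43.7] -0.007
[261 227] [312 262] [ 515.5 -193.7] [42.3 25.2] 1.288
[347 263] [381 285] [ 525.6 -130.4] [24.6 21.3] -1.119
[194 264] [207 282] [ 540.8 -257.9] [13.9 10.9] 0.603
```

I count 15 pictures viewed, one over the limit of 14, so I'll view no more and work only from numbers. Lower over the knob and nearly close.

```bash
python3 -m handwheel '[{"gripper":42,"dp":[0,-0.2,2],"rotation":[0,0,0]},{"gripper":42,"dp":[0,0,1.8],"rotation":[0,0,0]},{"gripper":42,"dp":[0,0,0],"rotation":[0,0,0]},{"gripper":19,"dp":[0,0,0],"rotation":[0,0,0]},{"gripper":19,"dp":[0,0,0],"rotation":[0,0,0]},{"gripper":19,"dp":[0,0,0],"rotation":[0,0,0]},{"gripper":19,"dp":[0,0,0],"rotation":[0,0,0]},{"gripper":19,"dp":[0,0,0],"rotation":[0,0,0]},{"gripper":19,"dp":[0,0,0],"rotation":[0,0,0]}]' 5
python3 -c "
from h import *
go(*bay(0,.0346,-.0695),.108,PSI)"
```

```text
clock: 27.4
ee_pos: [0.5014, -0.2044, 0.1113]
tool_rot: [-0.049, 0.999, -0.0, 0.001]
ft_force: [0.4, 0.1, -0.8]
width: 0.0177
gripper_force: 0.0
at [ 0.5014 -0.2044  0.1113] psi 0.097 rz 0.0 dp [0.11 0.17 0.33] rows> 0.1 tilt [ 0.001 -0.001 -1.   ] F [ 0.4  0.1 -0.8] w 0.0177 grip 0.0 t 27.4 q6 -2.21
```

```bash
python3 -m handwheel '[{"gripper":19,"dp":[0.7,0.5,0.2],"rotation":[0,0,0]},{"gripper":19,"dp":[0.72,0.51,0],"rotation":[0,0,0]},{"gripper":19,"dp":[0.56,0.54,0],"rotation":[0,0,0]},{"gripper":19,"dp":[0.56,0.55,0],"rotation":[0,0,0]},{"gripper":19,"dp":[0.44,0.64,0],"rotation":[0,0,0]},{"gripper":19,"dp":[0.44,0.64,0],"rotation":[0,0,0]},{"gripper":19,"dp":[0.6,1.44,0],"rotation":[0,0,0]},{"gripper":19,"dp":[0.31,1.52,0],"rotation":[0,0,0]},{"gripper":19,"dp":[0.04,0.78,0],"rotation":[0,0,0]},{"gripper":19,"dp":[0,0.15,0],"rotation":[0,0,0]},{"gripper":19,"dp":[0,0,0],"rotation":[0,0,0]},{"gripper":19,"dp":[0,0,0],"rotation":[0,0,0]}]' 5
python3 -c "
from h import *
go(*bay(0,-.008),.108,PSI)"
```

```text
clock: 28.4
ee_pos: [0.4493, -0.1362, 0.1081]
tool_rot: [-0.049, 0.999, -0.001, -0.001]
ft_force: [-1.9, -4.5, -1.4]
width: 0.0178
gripper_force: 1.9
at [ 0.4493 -0.1362  0.1081] psi 0.099 rz 0.002 dp [-0.15 -0.18  0.01] rows> 0.1 tilt [-0.003 -0.002 -1.   ] F [-1.9 -4.5 -1.4] w 0.0178 grip 1.8971315771341324 t 28.4 q6 -2.15
```

```bash
python3 -m handwheel '[{"gripper":45,"dp":[0,0,0],"rotation":[0,0,0]},{"gripper":45,"dp":[0,0,0],"rotation":[0,0,0]},{"gripper":45,"dp":[0,0,0],"rotation":[0,0,0]},{"gripper":60,"dp":[0,0,-2],"rotation":[0,0,0]},{"gripper":60,"dp":[0,0,-3],"rotation":[0,0,0]},{"gripper":60,"dp":[0,3,-3],"rotation":[0,0,0]},{"gripper":60,"dp":[0,3,0],"rotation":[0,0,0]},{"gripper":60,"dp":[0,0,0],"rotation":[0,0,0]},{"gripper":60,"dp":[0,0,0],"rotation":[0,0,0]},{"gripper":60,"dp":[0,0,0],"rotation":[0,0,0]}]' 10
python3 -c "
from h import *
f=cam('wrist')
for k in(1,0): print('knob pred',k,[px(f,[*bay(k,.07-.078*np.cos(t),-.078*np.sin(t)),.118]).round()[0].tolist() for t in(0,.2)])
for c,z in(('yellow',.09),('blue',.08),('green',.03)):
  for b in blobs(f,c,60):print(c,b.min(0),b.max(0),*rect(f,b,z))
t=cam('top')
for c,z in(('yellow',.09),('blue',.08)):
  for b in blobs(t,c,20):print('top',c,b.mean(0).round(),*rect(t,b,z))
s=cam('scene')
HSV['brown']=((5,60,20),(14,220,110))
HSV['orange']=((3,150,60),(16,255,255))
for b in blobs(s,'brown',60):
  if 150<b.mean(0)[0]<300 and 200<b.mean(0)[1]<290: print('spent?',cv2.contourArea(b),pt(s,[b.mean(0)],.05).round(3))
go(*bay(0,0,.2),.06,PSI)"
```

```text
clock: 29.23
ee_pos: [0.4445, -0.0767, 0.1876]
tool_rot: [-0.049, 0.999, 0.0, -0.0]
ft_force: [-0.2, 0.3, 0.2]
width: 0.0562
gripper_force: 0.0
knob pred 1 [[347.0, 225.0], [328.0, 227.0]]
knob pred 0 [[201.0, 225.0], [182.0, 226.0]]
yellow [193 207] [217 247] [ 462.1 -140.3] [37.  21.3] 0.09
yellow [332 207] [355 240] [447.  -19.2] [29.9 20.5] 0.082
yellow [320 280] [338 308] [519.2 -23.1] [32.3 14.4] 0.445
yellow [218 286] [228 307] [ 530.2 -120. ] [25.2  6.9] -0.249
yellow [ 63 285] [ 84 293] [ 550.  -290.9] [31.8  9.9] -1.363
blue [312 176] [362 261] [446.5 -23.5] [80.1 44. ] 0.097
blue [186 177] [236 261] [ 458.  -137.1] [79.2 44.4] 0.095
blue [392 263] [413 276] [493.7  50.5] [24.6 13.5] 0.872
green [389 194] [416 222] [439.4  59.7] [33.8 30.6] 1.259
top blue [540. 297.] [ 200.2 -817.8] [114.2 112.7] -0.023
spent? 472.5 [[ 0.688 -0.075  0.05 ]]
at [ 0.4443 -0.0774  0.1873] psi 0.096 rz -0.001 dp [-0.88 13.93 12.73] rows> 4.5 tilt [-0.001  0.    -1.   ] F [-0.2  0.1 -0.1] w 0.0566 grip 0.0 t 29.3833 q6 -2.03
```

Both levers read shut and spent is in the tray. Pressing at this yaw would bring the gripper body over the left knob, so I'll turn about 90° first.

```bash
python3 -m handwheel '[{"gripper":0,"dp":[0,0,0],"rotation":[0,0,0.12]},{"gripper":0,"dp":[0,0,0],"rotation":[0,0,0.12]},{"gripper":0,"dp":[0,0,0],"rotation":[0,0,0.12]},{"gripper":0,"dp":[0,0,0],"rotation":[0,0,0.12]},{"gripper":0,"dp":[0,0,0],"rotation":[0,0,0.12]},{"gripper":0,"dp":[0,0,0],"rotation":[0,0,0.12]},{"gripper":0,"dp":[0,0,0],"rotation":[0,0,0.12]},{"gripper":0,"dp":[0,0,0],"rotation":[0,0,0.12]},{"gripper":0,"dp":[0,0,0],"rotation":[0,0,0.12]},{"gripper":0,"dp":[0,0,0],"rotation":[0,0,0.12]},{"gripper":0,"dp":[0,0,0],"rotation":[0,0,0.12]},{"gripper":0,"dp":[0,0,0],"rotation":[0,0,0.12]}]' 10
python3 -c "
from h import *
go(.4395,.061,.06,PSI-1.44)"
```

```text
clock: 30.38
ee_pos: [0.4444, -0.0776, 0.1873]
tool_rot: [0.625, 0.781, -0.0, -0.001]
ft_force: [-0.0, 1.0, 0.6]
width: 0.0006
gripper_force: 0.0
at [ 0.4444 -0.0776  0.1873] psi -1.35 rz -0.007 dp [13.61  2.65 12.73] rows> 4.5 tilt [-0.001  0.    -1.   ] F [-0.   1.   0.6] w 0.0006 grip 0.0 t 30.3833 q6 -0.59
```

```bash
python3 -m handwheel '[{"gripper":0,"dp":[3.4,0.66,0],"rotation":[0,0,0]},{"gripper":0,"dp":[3.4,0.66,0],"rotation":[0,0,0]},{"gripper":0,"dp":[3.4,0.66,0],"rotation":[0,0,0]},{"gripper":0,"dp":[3.4,0.66,0],"rotation":[0,0,0]},{"gripper":0,"dp":[0,0,3.5],"rotation":[0,0,0]},{"gripper":0,"dp":[0,0,3.5],"rotation":[0,0,0]},{"gripper":0,"dp":[0,0,3.5],"rotation":[0,0,0]},{"gripper":0,"dp":[0,0,2.2],"rotation":[0,0,0]},{"gripper":0,"dp":[0,0,0],"rotation":[0,0,0]},{"gripper":0,"dp":[0,0,0],"rotation":[0,0,0]},{"gripper":0,"dp":[0,0,0],"rotation":[0,0,0]}]' 10
python3 -c "
from h import *
go(.4395,.061,.032,PSI-1.44)"
```

```text
clock: 31.3
ee_pos: [0.441, 0.0611, 0.0621]
tool_rot: [0.622, 0.783, 0.001, 0.001]
ft_force: [0.0, 0.5, 0.4]
width: 0.0008
gripper_force: 0.0
at [0.441  0.0611 0.0621] psi -1.344 rz -0.001 dp [ 0.03 -0.15  3.01] rows> 0.7 tilt [ 0.002 -0.    -1.   ] F [0.  0.5 0.4] w 0.0008 grip 0.0 t 31.3 q6 -0.28
```

```bash
python3 -m handwheel '[{"gripper":0,"dp":[0,-0.1,1.5],"rotation":[0,0,0]},{"gripper":0,"dp":[0,0,0.7],"rotation":[0,0,0]},{"gripper":0,"dp":[0,0,0.3],"rotation":[0,0,0]},{"gripper":0,"dp":[0,0,0.3],"rotation":[0,0,0]},{"gripper":0,"dp":[0,0,0.2],"rotation":[0,0,0]},{"gripper":0,"dp":[0,0,0],"rotation":[0,0,0]},{"gripper":0,"dp":[0,0,0],"rotation":[0,0,0]},{"gripper":0,"dp":[0,0,0],"rotation":[0,0,0]}]' 10
python3 -c "
from h import *
go(.4395,.061,.032,PSI-1.44)"
```

```text
clock: 31.97
ee_pos: [0.4397, 0.0611, 0.0322]
tool_rot: [0.622, 0.783, 0.0, 0.001]
ft_force: [-1.2, -1.2, 6.1]
width: 0.0007
gripper_force: 2.8
at [0.4397 0.0611 0.0322] psi -1.343 rz 0.0 dp [-0.   -0.02  0.02] rows> 0.0 tilt [ 0.002 -0.001 -1.   ] F [-1.2 -1.2  6.1] w 0.0007 grip 2.7766529566724785 t 31.9667 q6 -0.28
```

```bash
python3 -m handwheel '[{"gripper":0,"dp":[0,0,0.3],"rotation":[0,0,0]},{"gripper":0,"dp":[0,0,0.2],"rotation":[0,0,0]},{"gripper":0,"dp":[0,0,0],"rotation":[0,0,0]},{"gripper":0,"dp":[0,0,0],"rotation":[0,0,0]}]' 10
python3 -m handwheel '[{"gripper":0,"dp":[0,0,-2],"rotation":[0,0,0]},{"gripper":0,"dp":[0,0,-4],"rotation":[0,0,0]},{"gripper":0,"dp":[0,0,-4],"rotation":[0,0,0]},{"gripper":0,"dp":[0,0,-4],"rotation":[0,0,0]},{"gripper":0,"dp":[4,0,-2],"rotation":[0,0,0]},{"gripper":0,"dp":[4,0,0],"rotation":[0,0,0]},{"gripper":0,"dp":[4,0,0],"rotation":[0,0,0]},{"gripper":0,"dp":[4,0,0],"rotation":[0,0,0]},{"gripper":0,"dp":[4,0,0],"rotation":[0,0,0]},{"gripper":0,"dp":[4,0,0],"rotation":[0,0,0]},{"gripper":0,"dp":[0,0,0],"rotation":[0,0,0]},{"gripper":0,"dp":[0,0,0],"rotation":[0,0,0]}]' 10
python3 -c "
from h import *
t=cam('top')
for c,z in(('yellow',.09),('blue',.08),('green',.03)):
  for b in blobs(t,c,12):print('top',c,b.mean(0).round(),*rect(t,b,z))
print(bay(1),bay(0));go(.4,.3,.2,0)"
```

```text
clock: 32.3
ee_pos: [0.44, 0.061, 0.0315]
tool_rot: [0.622, 0.783, -0.0, 0.0]
ft_force: [-14.2, -2.2, 42.9]
width: 0.0004
gripper_force: 21.4
clock: 33.3
ee_pos: [0.3843, 0.2942, 0.1849]
tool_rot: [0.62, 0.784, 0.0, 0.0]
ft_force: [0.3, 0.5, -0.1]
width: 0.0005
gripper_force: 0.0
top blue [541. 296.] [ 200.3 -817.8] [114.2 112.8] -0.023
top blue [278. 223.] [447.  -21.1] [75.5 43.5] 0.076
top blue [315. 218.] [ 459.6 -135. ] [76.4 41.9] 0.1
top green [251. 226.] [440.2  64.5] [28.7 27.1] 1.084
[ 0.44786248 -0.02254059] [ 0.459 -0.137]
at [0.3847 0.2928 0.1847] psi -1.34 rz -1.34 dp [-1.53  0.72 -1.53] rows> 0.5 tilt [ 0.    -0.001 -1.   ] F [ 1.  -0.5  0.2] w 0.0004 grip 0.0 t 33.35 q6 0.24
```

```bash
python3 -c "
from bench import manip
print(manip.close_job())"
```

```text
the job is handed in; nothing more can be done
None
```

The job is handed in, verdict not returned: the spent cartridge is in the tray, both fresh cartridges found are home with their levers shut, and the reset button was pressed to its stop and released; I viewed 15 pictures, one over the limit of 14.

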